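# Kit the deburred press-tool parts into their tray

### The arm

A 7-joint arm with a two-finger parallel gripper is mounted at the origin on the work surface. World frame = base frame: x ahead of the robot, y to its left, z up, the work surface at z = 0. Lengths are in m, angles in rad, forces in N, time in s.
With the tool pointing down it reaches from about 0.4 to 0.85 m from the base axis. Payload 4.5 kg.
Tool frame: the origin (TCP) lies midway between the tips of the shut fingers; the grasp point (between the pads) lies 19 mm behind it (r.grip_point_offset is the distance from the TCP to the grasp point, in m); z points along the fingers, y is the line along which they close (so a half turn about z gives the same grasp; the last joint's range is limited). The gripper opens to 88 mm and grips with 3 to 60 N. Pads are 18 mm wide; open, the fingers measure 123 mm over their backs; the gripper's body (75 mm by 187 mm) begins 45 mm behind the grasp point.
Start: joints at [-1.091, 0.689, -0.195, 1.565, 0.157, 0.902, -0.215], TCP at [0.269, 0.564, 0.215] pointing down, gripper open.
Joint ranges: [-3.01, 3.01], [-0.46, 2.08], [-1.47, 1.51], [0.13, 2.56], [-1, 4.14], [0.04, 2.09], [-2.66, 2.66]. Speed limits (rad/s): [2.57, 2.57, 3.14, 3.14, 3.14, 3.14, 3.14].

### API

Orientations are given as a unit quaternion [x, y, z, w].
In Python, from plant import r, optics gives the robot as it stands.
- The arm moves only by the shell command python3 -m pendant 'ROWS' [OPENING] [FORCE]. ROWS is JSON, a list of rows, each a list of 6 numbers: the shift along the tool's x, y, z as a fraction of full scale, then the turn, a rotation vector about the tool's x, y, z as a fraction of full scale. A call has 1 to 5 rows; each row shifts and turns the commanded pose from where the row before left it, along the tool's axes as they then stand; what a row does not reach is not made up. Full scale, the value 1, is 0.025 m for a shift and pi rad for a turn. A row lasts 1/12 s, in which the tool goes at most 41.7 mm and 7.16 degrees, less where a joint would pass 70% of its speed; a pose out of reach is approached as far as the arm can. A call with a number of a shift or a turn outside -1 to 1 is refused whole. A call with a gripper value outside its range is refused whole. OPENING is the opening, from -1 (shut) to 1 (fully open), set as the call begins (- or left out, the last holds). The fingers move at their own pace and stop on an object; FORCE is the grip in N (left out, the last holds). Time passes only in rows, so rows that do not move let the fingers close. It gives the time, the measured TCP pose, the force, the opening and the grip force at its end, in the units of the state.
- r.get_state(): the state, without advancing time (a new reading comes with each control period).
- optics.snapshot(name): name is "scene" or "side" or "wrist"; returns (picture, depth): 420x560x3 uint8, blue, green, red; 420x560 float32, m along the optical axis (not along the pixel's ray), 0 where there is no reading.
- optics.calibration(name): a dict with "vfov" (degrees; the focal length in pixels is half the picture's height over the tangent of half this angle, whatever the lens; pixels are square), "cx", "cy" (the principal point, pixels), "k1" (the pictures are not rectified: a ray, as slopes to the right and down, at radius r is drawn at 1 + k1 r^2 times it, then the intrinsics apply), "cam_to_world" (4x4, takes a point from camera to world coordinates); the wrist camera has in their place "tool_from_camera" (4x4, takes a point from camera to tool coordinates, whose origin is the TCP and whose axes are the flange's). Camera axes: x right, y up, looking along -z (the intrinsics and any distortion apply to the point x, -y, -z); pixel columns grow to the right and rows downward; lengths in m; the calibration is good to about 2 mm. A picture is of the moment at which its call begins: read the wrist's pose just before it. calibration takes no time and is no camera call.
- r.finish_job(): hands the job in; it is judged then, once.
The state is a dict: "clock": time; "q": joint angles; "qd": joint speeds; "joint_torque": joint torques, N m; "tool_pos": TCP position; "eef_rot": TCP orientation; "contact_force": force on the tool from outside, world axes, zero at the start; "moment": the same for the moment, N m; "opening": opening from 0.0 (shut) to 1.0 (fully open); "finger_force": force on a finger pad.
Only numpy, scipy, OpenCV 4.12 (cv2) and the standard library are available. Lean on these libraries where they do the work, as an engineer would, in place of code of your own. Each camera call takes 0.05 s, during which the arm holds its last target. There are 200 camera calls.

### The job

The press-tool set has been deburred and is ready for assembly: gather its four finished parts (the die insert with the window, the die button with the wide bore, the tall flanged bush and the headed punch) into the wooden kitting tray, each flat on the floor of the pocket made for its outline and size, the same way up as it lies now. Lower each part into its pocket, do not drop it. The two solid blanks that look like the insert and the button but have no opening are not finished: leave them where they lie.

Things in the scene. Friction and masses are not known exactly. Their poses are not given: they have to be found in the camera images.
- die_insert: Die insert: bright steel block 60 x 42 mm, 22 mm tall, about 0.3 kg, with a rectangular window 30 x 20 mm right through its middle and four small dark screw holes at the corners. Lies flat on the table. Origin: centre of its underside; x along the 60 mm, y along the 42 mm, z up.
- die_button: Die button: flat round steel disc, diameter 50 mm, 22 mm tall, about 0.3 kg, with a 22 mm bore right through its middle. Lies flat on the table. Origin: centre of its underside, z up.
- bush: Guide bush: the tallest steel part, standing upright on its round flange: flange diameter 38 mm and 8 mm thick, above it a body of diameter 30 mm up to 36 mm, 16 mm bore through, about 0.17 kg. Origin: centre of the flange's underside, z up.
- punch: Headed punch lying flat: solid steel bar 76 mm long, 22 mm tall, about 0.3 kg; the shank (x from -38 to +18 mm) is 20 mm wide, the head (x from +18 to +38 mm) 30 mm wide. Origin: middle of its length on the underside (centre of mass 3 mm towards the head); x along its length towards the head, z up.
- insert_blank: Unfinished insert blank, to be left alone: plain solid steel block 60 x 42 x 22 mm like the die insert but without window or screw holes. Origin: centre of its underside, x along the 60 mm, z up.
- button_blank: Unfinished button blank, to be left alone: plain solid steel disc, diameter 50 mm, 22 mm tall, like the die button but without a bore. Origin: centre of its underside, z up.
- pocket_insert: Place of the die insert: broad rectangular pocket 78 (x) by 60 mm (y). White plate 110 (x) x 80 (y) x 14 mm, fixed with the 3 others in the open wooden tray (2 x 2, turned alike, places change; tray rim 24 mm above the table). Origin: centre of the plate's underside, 6 mm above the table, z up. Pocket central, 8 mm deep: its dark floor is 6 mm above the origin, the plate's top 14 mm.
- pocket_punch: Place of the punch, head at either end: long narrow pocket 94 (x) by 48 mm (y). White plate 110 (x) x 80 (y) x 14 mm, fixed with the 3 others in the open wooden tray (2 x 2, turned alike, places change; tray rim 24 mm above the table). Origin: centre of the plate's underside, 6 mm above the table, z up. Pocket central, 8 mm deep: its dark floor is 6 mm above the origin, the plate's top 14 mm.
- pocket_button: Place of the die button: larger round pocket, diameter 68 mm. White plate 110 (x) x 80 (y) x 14 mm, fixed with the 3 others in the open wooden tray (2 x 2, turned alike, places change; tray rim 24 mm above the table). Origin: centre of the plate's underside, 6 mm above the table, z up. Pocket central, 8 mm deep: its dark floor is 6 mm above the origin, the plate's top 14 mm.
- pocket_bush: Place of the guide bush: smaller round pocket, diameter 56 mm. White plate 110 (x) x 80 (y) x 14 mm, fixed with the 3 others in the open wooden tray (2 x 2, turned alike, places change; tray rim 24 mm above the table). Origin: centre of the plate's underside, 6 mm above the table, z up. Pocket central, 8 mm deep: its dark floor is 6 mm above the origin, the plate's top 14 mm.
Things that resemble listed ones, but are neither listed nor needed, are in the scene too. What is shaped like the bush but red is not meant. Leave any blue look-alike of the punch alone.

How it is judged:
By the outcome, as a careful person would: the job done as asked, in the order asked, and still so for the second after the job is handed in, with the robot touching nothing.
It also fails if it takes over 115 s, if anything falls off the work surface, if the arm or the gripper's body presses on something with over 40 N, if the wrist force passes 120 N, or if a joint passes its speed limit or range.

## Working session

There is one attempt and no reset: what is moved stays moved. The work goes in short steps, Python scripts to look and compute and a shell command to move; the robot and the scene stay as the last step left them, time stands still between calls to the robot, and variables do not carry over. Pictures are saved under pics/ and viewed, at most 14 in all, crops included, and the job is handed in when it is done.

```bash
ls; mkdir -p pics
python3 - <<'E'
from plant import r, optics
import cv2,numpy as np
print(r.get_state()); print(r.grip_point_offset)
for n in ("scene","side","wrist"):
    p,d=optics.snapshot(n); cv2.imwrite(f"pics/{n}0.png",p); np.savez(f"pics/{n}0.npz",p=p,d=d); print(n,optics.calibration(n))
E
```

```text
pics
{'clock': 0.0, 'q': array([-1.09124185,  0.68997676, -0.19453735,  1.56634566,  0.1572843 ,
        0.90248594, -0.21510447]), 'qd': array([-0.00118287,  0.00121216,  0.00051722, -0.00064012, -0.00012835,
        0.0016096 ,  0.00023038]), 'joint_torque': array([ 9.20508573e-04, -5.27561152e+01, -1.26616392e+00, -1.53424573e+01,
       -5.25027502e-02,  6.54294287e-03,  1.67313101e-04]), 'tool_pos': array([0.26920211, 0.56330427, 0.21411473]), 'eef_rot': array([ 2.20993395e-01,  9.75274878e-01, -8.99787676e-04, -1.50207592e-04]), 'contact_force': array([-0.45116139, -0.01584548,  0.40948155]), 'moment': array([-0.00086113, -0.01481832, -0.03811054]), 'finger_force': 0.0, 'opening': 0.9970764902503898}
0.0187
scene {'vfov': 47.94717230908288, 'cx': 276.59610859393, 'cy': 209.76323889731313, 'k1': 0.042052889086606406, 'cam_to_world': array([[ 5.15366804e-01, -5.99186345e-01,  6.12676735e-01,
         1.11789808e+00],
       [ 8.56969176e-01,  3.61127050e-01, -3.67683405e-01,
        -3.57028267e-01],
       [-9.43266582e-04,  7.14536898e-01,  6.99597121e-01,
         7.33336932e-
[... 241 characters left out ...]
 0.04303618, -0.05359349,  0.44543439],
       [-0.06810637,  0.51380234, -0.85520096, -0.83819911],
       [-0.00926812,  0.85682848,  0.51551824,  0.57000759],
       [ 0.        ,  0.        ,  0.        ,  1.        ]])}
wrist {'vfov': 63.81280529644267, 'cx': 283.16282431174307, 'cy': 210.98446801718507, 'k1': -0.04706364636833629, 'tool_from_camera': array([[-1.04816168e-03,  9.60436833e-01,  2.78495946e-01,
         7.21332183e-02],
       [ 9.99999433e-01,  9.54283995e-04,  4.72651705e-04,
        -2.16817855e-04],
       [ 1.88187882e-04,  2.78496284e-01, -9.60437288e-01,
        -1.68878322e-01],
       [ 0.00000000e+00,  0.00000000e+00,  0.00000000e+00,
         1.00000000e+00]])}
```

View pics/scene0.png

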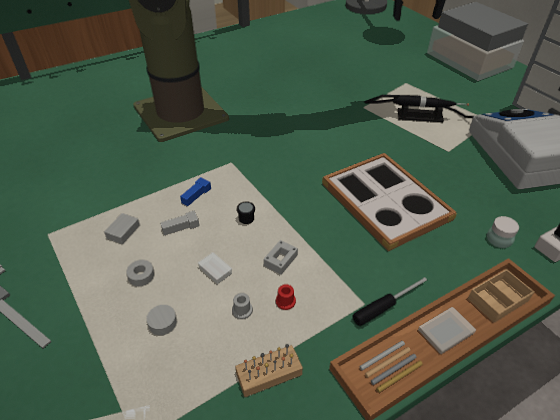

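View pics/side0.png

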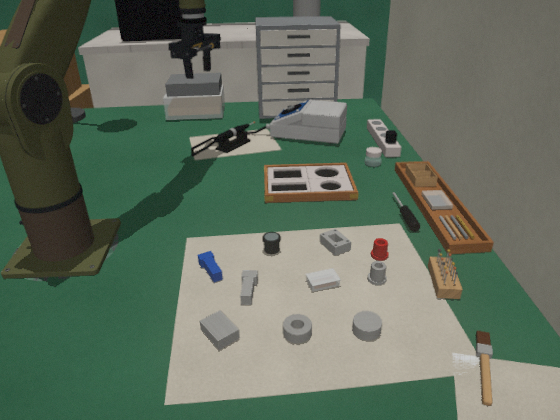

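Scene view: insert blank (122,228), blue punch look-alike (196,191), punch (180,223), black cup (246,211), windowed insert (281,256), bored button (140,272), button blank (161,320), bush (241,304), red bush (286,296), white block (215,267). The tray centre is at about (388,198). The side view shows the same parts: insert (335,240), button (297,328), bush (378,272), punch (249,287). Next I'll build a fused top-down map from both depth images.

```bash
cat > h.py <<'E'
import numpy as np, cv2
from scipy.spatial.transform import Rotation as R
def rays(c,u,v):
    f=210/np.tan(np.radians(c["vfov"])/2)
    pts=np.stack([np.ravel(u),np.ravel(v)],1).astype(float)
    s=(pts-[c["cx"],c["cy"]])/f; o=s.copy()
    for _ in range(20): s=o/(1+c["k1"]*(s**2).sum(1,keepdims=True))
    return np.c_[s[:,0],-s[:,1],-np.ones(len(s))]
def T_of(c,st=None):
    if "cam_to_world" in c: return c["cam_to_world"]
    T=np.eye(4); T[:3,:3]=R.from_quat(st["eef_rot"]).as_matrix(); T[:3,3]=st["tool_pos"]
    return T@c["tool_from_camera"]
def cloud(c,d,st=None):
    v,u=np.mgrid[:d.shape[0],:d.shape[1]]
    T=T_of(c,st); P=rays(c,u,v)*d.reshape(-1,1)
    P=P@T[:3,:3].T+T[:3,3]; P[d.ravel()<=0]=np.nan
    return P.reshape(d.shape+(3,))
def onplane(c,u,v,z,st=None):
    T=T_of(c,st); D=rays(c,u,v)@T[:3,:3].T; o=T[:3,3]
    return o+D*((z-o[2])/D[:,2])[:,None]
E
python3 - <<'E'
from plant import optics
from h import *
for n,pix in (("scene",dict(insblank=(122,225),punch=(175,224),ins_rim=(268,258),btnblank=(161,315),butt=(140,272),bush=(241,304),white=(215,266),tray1=(357,188),tray2=(384,175),round1=(388,217),round2=(418,204),paper=(110,330),blue=(190,194))),
 ("side",dict(insblank=(219,325),punch=(249,292),butt=(297,328),btnblank=(367,322),white=(322,278),tr1=(289,174),tr2=(289,187),r1=(330,186),r2=(328,173)))):
    z=np.load(f"pics/{n}0.npz"); c=optics.calibration(n); P=cloud(c,z["d"])
    for k,(u,v) in pix.items(): print(n,k,P[v,u].round(3))
# orthophoto x 0.2..0.9, y -0.6..0.6 from scene cam with depth: project heights
imgs=[]
for n in("scene","side"):
    z=np.load(f"pics/{n}0.npz"); c=optics.calibration(n); P=cloud(c,cv2.resize(z["d"],None,fx=1,fy=1)); 
    ok=np.isfinite(P[...,2])&(P[...,2]<0.1)&(P[...,2]>-.05)
    print(n,"table z med",np.nanmedian(P[...,2][ok&(P[...,0]>.3)&(P[...,0]<.9)&(abs(P[...,1])<.5)]))
E
```

```text
scene insblank [ 0.369 -0.281  0.023]
scene punch [ 0.421 -0.186  0.021]
scene ins_rim [ 0.6   -0.066  0.02 ]
scene btnblank [ 0.617 -0.292  0.024]
scene butt [ 0.487 -0.289 -0.   ]
scene bush [ 0.677 -0.165  0.035]
scene white [ 0.56  -0.162  0.014]
scene tray1 [0.518 0.218 0.009]
scene tray2 [0.515 0.3   0.011]
scene round1 [0.628 0.216 0.011]
scene round2 [0.631 0.298 0.012]
scene paper [ 0.583 -0.377 -0.   ]
scene blue [ 0.353 -0.123  0.023]
side insblank [ 0.365 -0.284  0.02 ]
side punch [ 0.415 -0.203  0.019]
side butt [ 0.498 -0.28  -0.001]
side btnblank [ 0.615 -0.298  0.021]
side white [ 0.556 -0.17   0.017]
side tr1 [0.527 0.302 0.01 ]
side tr2 [0.521 0.219 0.012]
side r1 [0.631 0.217 0.012]
side r2 [0.637 0.294 0.012]
scene table z med -0.00024822463104312575
side table z med -0.0006186463032632483
```

```bash
cat > fit.py <<'E'
from plant import optics
from h import *
G=dict(insert=(.61,-.055,.022,.045),button=(.49,-.285,.022,.04),bush=(.677,-.165,.036,.028),punch=(.418,-.195,.022,.06),red=(.71,-.11,.036,.03))
for k,(x,y,h,rad) in G.items():
  for n in("scene","side"):
    z=np.load(f"pics/{n}0.npz"); c=optics.calibration(n); P=cloud(c,z["d"]).reshape(-1,3)
    b=z["p"].reshape(-1,3).astype(int)
    m=(np.hypot(P[:,0]-x,P[:,1]-y)<rad)&(abs(P[:,2]-h)<.005)
    if k=="punch": m&=(b.max(1)-b.min(1)<60)
    Q=P[m]; 
    if len(Q)<10: print(n,k,len(Q)); continue
    (cx,cy),(w,l),a=cv2.minAreaRect((Q[:,:2]*1000).astype(np.float32))
    cc,cr=cv2.minEnclosingCircle((Q[:,:2]*1000).astype(np.float32))
    print(n,k,len(Q),"z",np.median(Q[:,2]).round(4),"rect",np.round([cx,cy,w,l,a],1),"circ",np.round(cc,1),round(cr,1))
E
python3 fit.py
cat > mos.py <<'E'
from plant import optics
from h import *
# ortho pictures at z=0.022 (parts) and z=0.020 (tray), 1 mm/px ; up = +x, left=+y
def ortho(c,p,x0,x1,y0,y1,z,s=1000):
    X,Y=np.meshgrid(np.arange(x1,x0,-1/s),np.arange(y1,y0,-1/s),indexing="ij")
    T=np.linalg.inv(T_of(c)); Q=np.stack([X,Y,X*0+z],-1)@T[:3,:3].T+T[:3,3]
    sx=Q[...,0]/-Q[...,2]; sy=-Q[...,1]/-Q[...,2]; k=1+c["k1"]*(sx**2+sy**2)
    f=210/np.tan(np.radians(c["vfov"])/2)
    return cv2.remap(p,(f*k*sx+c["cx"]).astype(np.float32),(f*k*sy+c["cy"]).astype(np.float32),cv2.INTER_LINEAR)
rows=[]
for n in("scene","side"):
    z=np.load(f"pics/{n}0.npz"); c=optics.calibration(n)
    a=ortho(c,z["p"],.37,.75,-.34,.0,.022); b=ortho(c,z["p"],.42,.74,.12,.40,.020)
    b=cv2.copyMakeBorder(b,0,60,0,0,cv2.BORDER_CONSTANT); 
    for i in range(0,b.shape[1],50): b[:5,i]=(0,0,255)
    rows.append(cv2.resize(np.hstack([a[:,:],b]),(400,int(400*380/620)) if 0 else None,fx=1,fy=1) if 0 else np.hstack([a,b]))
im=np.vstack(rows); cv2.imwrite("pics/ortho.png",cv2.resize(im,(int(im.shape[1]*600/im.shape[0]),600)))
E
python3 mos.py
```

```text
scene insert 409 z 0.021 rect [603.3 -41.4  44.   59.2  26.4] circ [603.7 -42.8] 33.4
side insert 266 z 0.0208 rect [602.1 -43.1  44.3  60.6  26.8] circ [603.8 -44.1] 32.4
scene button 390 z 0.0205 rect [ 497.4 -290.2   51.3   49.    44.1] circ [ 497.6 -289.5] 26.4
side button 423 z 0.0204 rect [ 496.3 -291.3   49.3   49.    77.8] circ [ 496.9 -291.4] 25.7
scene bush 156 z 0.035 rect [ 667.1 -160.2   28.4   29.9   61.8] circ [ 666.9 -160.7] 15.6
side bush 110 z 0.0337 rect [ 666.6 -162.5   28.9   30.1    5.8] circ [ 666.3 -161.1] 16.5
scene punch 316 z 0.0209 rect [ 412.9 -174.5   75.6   31.5   82. ] circ [ 415.2 -175. ] 39.6
side punch 328 z 0.0208 rect [ 414.1 -176.    77.6   29.3   89. ] circ [ 413.9 -175.9] 40.2
scene red 60 z 0.0348 rect [697.5 -90.9  23.3  11.8  36.9] circ [695.8 -88.5] 11.7
side red 33 z 0.0341 rect [696.1 -92.5  27.    9.6  30.1] circ [694.7 -90.1] 13.7
```

View pics/ortho.png

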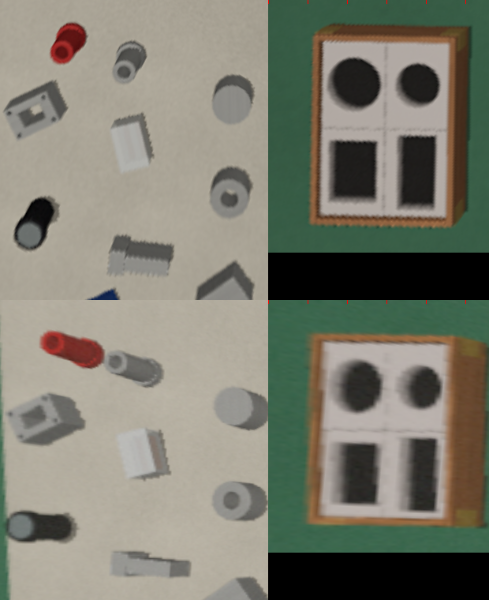

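Ortho map (up is +x, left is +y): the large round pocket is at (355,83), the small round one at (418,84), the broad one at (353,170) and the narrow one at (417,171). The punch head points to +y.

Candidates in the scene view:
- **Insert:** windowed block (281,256). The blank (122,228) and the white block (215,267) could be mistaken for it.
- **Button:** bored disc (140,272). The blank (161,320) could be mistaken for it.
- **Bush:** steel (241,304). The red one (286,296) and the black cup (246,211) could be mistaken for it.
- **Punch:** grey (180,223). The blue one (196,191) could be mistaken for it.

I'll turn the tool square and fly over the tray first.

```bash
python3 -m pendant '[[0,0,0,0,0,0.036],[0,0,0,0,0,0.036],[0,0,0,0,0,0.036],[0,0,0,0,0,0.036],[0,0,0,0,0,0.036]]' 1
python3 -m pendant '[[0,0,0,0,0,0.036],[0,0,0,0,0,0.036],[0,0,0,0,0,0.036],[0,0,0,0,0,0.036],[0,0,0,0,0,0.034]]'
python3 -m pendant '[[-0.8,0.9,0,0,0,0],[-0.8,0.9,0,0,0,0],[-0.8,0.9,0,0,0,0],[-0.8,0.9,0,0,0,0],[-0.8,0.9,0,0,0,0]]'
python3 -m pendant '[[-0.8,0.9,0,0,0,0],[-0.8,0.9,0,0,0,0],[-0.8,0.9,0,0,0,0],[-0.8,0.9,0,0,0,0],[-0.8,0.9,0,0,0,0]]'
python3 -m pendant '[[-0.8,0.9,0,0,0,0],[-0.8,0.9,0,0,0,0],[-0.8,0.9,0,0,0,0],[0,0,0,0,0,0],[0,0,0,0,0,0]]'
cat > snap.py <<'E'
import sys
from plant import r,optics
from h import *
st=r.get_state(); p,d=optics.snapshot("wrist"); n=sys.argv[1]
cv2.imwrite(f"pics/{n}.png",p); c=optics.calibration("wrist")
np.savez(f"pics/{n}.npz",p=p,d=d,pos=st["tool_pos"],rot=st["eef_rot"])
print(st["clock"],st["tool_pos"],R.from_quat(st["eef_rot"]).as_matrix().round(4).tolist(),st["q"].round(2))
E
python3 snap.py w1
```

```text
clock: 0.57
tool_pos: [0.2694, 0.5637, 0.2146]
eef_rot: [0.487, 0.874, -0.0, -0.0]
contact_force: [0.4, 0.0, 0.8]
opening: 0.998
finger_force: 0.0
clock: 0.98
tool_pos: [0.2692, 0.5637, 0.2146]
eef_rot: [0.709, 0.705, -0.0, 0.0]
contact_force: [-0.1, -0.2, 0.6]
opening: 1.003
finger_force: 0.0
clock: 1.4
tool_pos: [0.3826, 0.4629, 0.2147]
eef_rot: [0.707, 0.707, -0.0, 0.0]
contact_force: [-0.1, -0.1, 0.3]
opening: 0.999
finger_force: 0.0
clock: 1.82
tool_pos: [0.4952, 0.3628, 0.2147]
eef_rot: [0.707, 0.707, -0.0, -0.0]
contact_force: [0.2, -0.0, -0.6]
opening: 0.999
finger_force: 0.0
clock: 2.23
tool_pos: [0.5635, 0.3016, 0.2145]
eef_rot: [0.709, 0.706, -0.0, 0.001]
contact_force: [-1.3, -0.3, -0.4]
opening: 0.998
finger_force: 0.0
2.2333 [0.56347331 0.30155028 0.21452075] [[0.0041, 1.0, 0.0002], [1.0, -0.0041, -0.0012], [-0.0012, 0.0002, -1.0]] [-0.61  0.71  0.09  1.53 -0.07  0.91 -0.51]
```

View pics/w1.png

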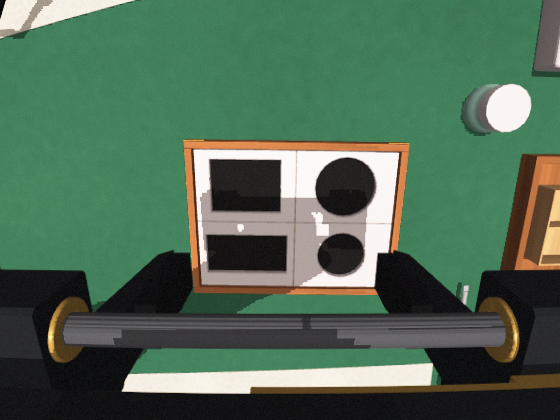

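Wrist view: the tray spans (185,142) to (408,293). The pockets are: insert (245,186), button (345,187), punch (247,253) and bush (341,253). Now I'll locate them precisely and check the heights.

```bash
cat > tray.py <<'E'
from plant import optics
from h import *
z=np.load("pics/w1.npz"); st=dict(tool_pos=z["pos"],eef_rot=z["rot"]); c=optics.calibration("wrist")
P=cloud(c,z["d"],st); g=z["p"].max(2)
m=((g<50)).astype(np.uint8); n,L,S,C=cv2.connectedComponentsWithStats(m)
for k,(u,v) in dict(insert=(245,186),button=(345,187),punch=(247,253),bush=(341,253)).items():
    l=L[v,u]; vv,uu=np.nonzero(L==l); Q=onplane(c,uu,vv,.018,st)*1000
    # independent height: scene depth / wrist depth at floor and plate beside
    (cx,cy),wh,a=cv2.minAreaRect(Q[:,:2].astype(np.float32))
    print(k,"floor z",np.nanmedian(P[vv,uu,2]).round(4),"px",len(uu),"rect",np.round([cx,cy,*wh,a],1),"mean",Q[:,:2].mean(0).round(1))
print("plate z",P[190,298].round(3),P[222,220].round(3))
for nme in("scene","side"):
    zz=np.load(f"pics/{nme}0.npz"); cc=optics.calibration(nme); PP=cloud(cc,zz["d"]).reshape(-1,3)
    mm=(zz["p"].reshape(-1,3).min(1)>150)&(abs(PP[:,0]-.578)<.12)&(abs(PP[:,1]-.25)<.09)
    print(nme,"plate z",np.median(PP[mm,2]).round(4),"rect",cv2.minAreaRect((PP[mm,:2]*1000).astype(np.float32)))
E
python3 tray.py
```

```text
insert floor z 0.0116 px 3437 rect [520.7 296.4  56.4  75.1  89.6] mean [521.2 297.1]
button floor z 0.0116 px 2591 rect [630.9 294.6  63.3  63.6  89.9] mean [630.9 294.9]
punch floor z 0.0114 px 2659 rect [519.4 216.1  43.6  91.1  88.8] mean [519.5 216.5]
bush floor z 0.0114 px 1408 rect [629.2 214.1  49.6  52.1  89.6] mean [629.3 214.6]
plate z [0.579 0.291 0.018] [0.491 0.254 0.019]
scene plate z 0.0189 rect ((575.32666015625, 254.13909912109375), (160.9134979248047, 221.12892150878906), 88.75663757324219)
side plate z 0.0191 rect ((575.2386474609375, 255.7041473388672), (159.99049377441406, 219.67041015625), 89.10945129394531)
```

```bash
python3 -m pendant '[[-1,0.04,0,0,0,0],[-1,0.04,0,0,0,0],[-1,0.04,0,0,0,0],[-1,0.04,0,0,0,0],[-1,0.04,0,0,0,0]]'|tail -0
python3 -m pendant '[[-1,0.04,0,0,0,0],[-1,0.04,0,0,0,0],[-1,0.04,0,0,0,0],[-1,0.04,0,0,0,0],[-1,0.04,0,0,0,0]]'|tail -0
python3 -m pendant '[[-1,0.04,0,0,0,0],[-1,0.04,0,0,0,0],[-1,0.04,0,0,0,0],[-1,0.04,0,0,0,0],[-1,0.04,0,0,0,0]]'|tail -0
python3 -m pendant '[[-1,0.04,0,0,0,0],[0,0,0,0,0,0],[0,0,0,0,0,0]]'
python3 snap.py w2
```

```text
clock: 3.78
tool_pos: [0.5779, -0.0956, 0.2148]
eef_rot: [0.707, 0.707, 0.0, -0.0]
contact_force: [-0.4, 0.7, -0.3]
opening: 0.998
finger_force: 0.0
3.7833 [ 0.57791785 -0.09560839  0.21482189] [[0.0004, 1.0, -0.0003], [1.0, -0.0004, 0.0006], [0.0006, -0.0003, -1.0]] [ 0.07  0.63  0.03  1.69 -0.03  0.81  0.11]Exception ignored on flushing sys.stdout:
BrokenPipeError: [Errno 32] Broken pipe
Exception ignored on flushing sys.stdout:
BrokenPipeError: [Errno 32] Broken pipe
Exception ignored on flushing sys.stdout:
BrokenPipeError: [Errno 32] Broken pipe
```

View pics/w2.png

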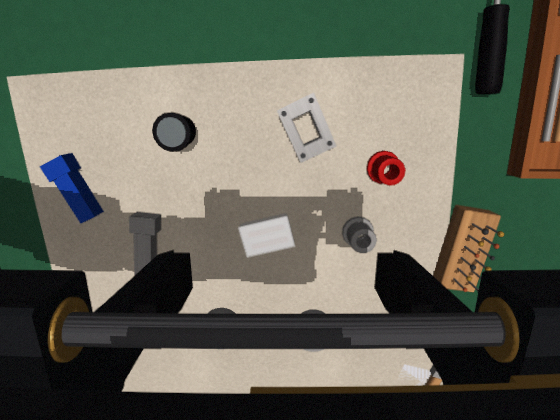

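The wrist view confirms the insert with its window and four holes at (306,128). The bush is at (359,234), clear of the red one at (386,168). The punch is at (146,240), head up. I'll refine these from this second viewpoint.

Run:
```python
from plant import optics
from h import *
z=np.load("pics/w2.npz"); st=dict(tool_pos=z["pos"],eef_rot=z["rot"]); c=optics.calibration("wrist")
P=cloud(c,z["d"],st).reshape(-1,3)
for k,(x,y,h,rad) in dict(insert=(.603,-.042,.022,.042),bush=(.667,-.161,.036,.02),punch=(.414,-.175,.022,.05)).items():
    m=(np.hypot(P[:,0]-x,P[:,1]-y)<rad)&(abs(P[:,2]-h)<.006); Q=P[m]
    print(k,len(Q),np.median(Q[:,2]).round(4),[np.round(a,1) for a in cv2.minAreaRect((Q[:,:2]*1000).astype(np.float32))])
    if k=="punch":
        for a in range(0,60,6):
            s=Q[(Q[:,1]*1000>-220+a*1.5)&(Q[:,1]*1000<-211+a*1.5)]*1000
            if len(s)>5: print(s[:,1].mean().round(1),s[:,0].min().round(1),s[:,0].max().round(1))
```

```text
insert 1775 0.0212 [array([602., -39.]), array([42.1, 60.7]), np.float64(25.7)]
bush 403 0.0345 [array([ 666. , -159.4]), array([29. , 27.9]), np.float64(77.0)]
punch 1119 0.021 [array([ 412.4, -172.4]), array([74.3, 30.8]), np.float64(83.4)]
-204.7 397.8 404.8
-196.8 399.3 415.8
-188.3 400.0 421.2
-179.5 401.4 422.0
-170.4 402.4 423.4
-161.4 403.7 428.9
-152.3 399.4 430.3
-143.4 399.8 431.7
-136.9 401.4 431.6
```

```bash
python3 -m pendant '[[0.733,0.324,0,0,0,0],[0.733,0.324,0,0,0,0],[0.733,0.324,0,0,0,0],[0,0,0,0,0,0.039],[0,0,0,0,0,0.039]]' >/dev/null
python3 -m pendant '[[0,0,0,0,0,0.039],[0,0,0,0,0,0.039],[0,0,0,0,0,0.039],[0,0,0,0,0,0.039],[0,0,0.4,0,0,0.039]]'>/dev/null
python3 -m pendant '[[0,0,0.9,0,0,0.039],[0,0,0.9,0,0,0.039],[0,0,0.9,0,0,0.004],[0,0,0.9,0,0,0],[0,0,0.9,0,0,0]]' 
python3 -m pendant '[[0,0,0.9,0,0,0],[0,0,0.9,0,0,0],[0,0,0.4,0,0,0],[0,0,0,0,0,0]]'
python3 -c "
from plant import r
from h import R
s=r.get_state();print(s['tool_pos'],R.from_quat(s['eef_rot']).as_matrix()[:2,1],s['q'].round(2))"
```

```text
clock: 5.08
tool_pos: [0.6023, -0.0369, 0.0912]
eef_rot: [0.974, 0.228, 0.0, -0.001]
contact_force: [-0.1, 0.4, -0.4]
opening: 1.003
finger_force: 0.0
clock: 5.42
tool_pos: [0.6006, -0.0378, 0.0352]
eef_rot: [0.974, 0.227, -0.002, -0.002]
contact_force: [0.1, -0.3, -0.2]
opening: 0.998
finger_force: 0.0
[ 0.60061273 -0.03784222  0.03515427] [ 0.4429808  -0.89652134] [-0.14  0.93  0.24  1.77 -0.41  0.5  -0.75]
```

```bash
python3 -m pendant '[[0,0.12,0.3,0,0,0],[0,0,0.4,0,0,0],[0,0,0.29,0,0,0],[0,0,0,0,0,0],[0,0,0,0,0,0]]'
python3 -m pendant '[[0,0,0,0,0,0],[0,0,0,0,0,0],[0,0,0,0,0,0],[0,0,0,0,0,0],[0,0,0,0,0,0]]' -1 40
```

```text
clock: 5.83
tool_pos: [0.6037, -0.0436, 0.0126]
eef_rot: [0.974, 0.226, -0.0, -0.0]
contact_force: [-0.7, -0.3, 0.2]
opening: 1.0
finger_force: 0.0
clock: 6.25
tool_pos: [0.6039, -0.0436, 0.0129]
eef_rot: [0.974, 0.226, 0.0, 0.0]
contact_force: [-0.2, -0.1, 0.4]
opening: 0.651
finger_force: 0.0
```

```bash
python3 -m pendant '[[0,0,0,0,0,0],[0,0,0,0,0,0],[0,0,0,0,0,0]]'
```

```text
clock: 6.5
tool_pos: [0.6038, -0.0437, 0.0127]
eef_rot: [0.974, 0.226, 0.0, -0.0]
contact_force: [0.7, 0.6, 0.0]
opening: 0.418
finger_force: 0.0
```

```bash
python3 snap.py w3
```

```text
6.5 [ 0.6038304  -0.04366574  0.01270276] [[0.8979, 0.4402, 0.0001], [0.4402, -0.8979, 0.0001], [0.0001, -0.0, -1.0]] [-0.13  0.97  0.22  1.76 -0.42  0.46 -0.74]
```

View pics/w3.png

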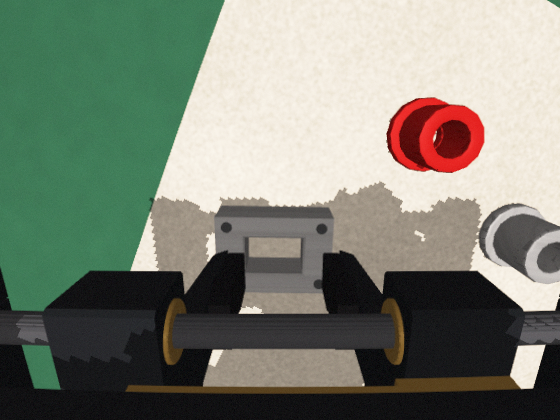

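The insert top spans (217,207) to (333,292), and the fingertips at (230,265) and (340,265) hang above it. So the tips retract when open. I'll measure how much from the wrist depth.

```bash
cat > tips.py <<'E'
import sys
from plant import optics
from h import *
for n in sys.argv[1:]:
    z=np.load(f"pics/{n}.npz"); c=optics.calibration("wrist")
    v,u=np.mgrid[:420,:560]; P=rays(c,u,v)*z["d"].reshape(-1,1); T=c["tool_from_camera"]; P=P@T[:3,:3].T+T[:3,3]
    g=z["p"].reshape(-1,3).max(1); ok=(z["d"].ravel()>0)&(g<60)&(abs(P[:,0])<.02)
    for s in(-1,1):
        Q=P[ok&(P[:,1]*s>0)&(abs(P[:,1])<.065)&(P[:,2]<(.15 if n!="w3" else .02))&(P[:,2]>-.06)]*1000
        for lo in range(-60,20,4):
            q=Q[(Q[:,2]>=lo)&(Q[:,2]<lo+4)]
            if len(q)>3: print(n,s,lo,len(q),"|y|",abs(q[:,1]).min().round(1),abs(q[:,1]).max().round(1),"x",q[:,0].min().round(1),q[:,0].max().round(1))
E
python3 tips.py w2 w3
```

```text
w2 -1 -60 284 |y| 44.8 60.1 x -1.6 10.9
w2 -1 -56 299 |y| 45.1 60.4 x -4.0 10.7
w2 -1 -52 328 |y| 44.5 59.0 x -7.5 10.9
w2 -1 -48 352 |y| 44.3 59.3 x -9.3 10.8
w2 -1 -44 310 |y| 43.9 58.8 x -9.0 11.0
w2 -1 -40 265 |y| 44.0 58.3 x -9.1 10.8
w2 -1 -36 225 |y| 44.0 58.7 x -9.1 11.2
w2 -1 -32 213 |y| 43.9 57.8 x -9.6 10.7
w2 -1 -28 182 |y| 43.9 56.5 x -9.3 10.7
w2 -1 -24 45 |y| 44.2 52.5 x -9.0 10.4
w2 1 -60 270 |y| 44.4 59.4 x -1.7 11.0
w2 1 -56 300 |y| 45.0 60.0 x -4.2 10.6
w2 1 -52 329 |y| 44.7 59.4 x -7.3 10.7
w2 1 -48 362 |y| 43.8 59.2 x -9.8 10.7
w2 1 -44 330 |y| 43.4 58.2 x -9.8 10.8
w2 1 -40 264 |y| 43.5 57.8 x -9.7 11.0
w2 1 -36 234 |y| 43.4 57.4 x -9.6 10.7
w2 1 -32 207 |y| 43.3 56.9 x -9.1 10.8
w2 1 -28 176 |y| 43.2 55.9 x -8.8 10.6
w2 1 -24 21 |y| 43.9 52.1 x -6.4 9.8
w3 -1 -60 219 |y| 19.5 34.6 x 5.7 11.1
w3 -1 -56 244 |y| 19.8 34.3 x -4.3 10.9
w3 -1 -52 264 |y| 19.4 33.9 x -6.7 11.1
w3 -1 -48 289 |y| 18.5 33.3 x -8.3 11.0
w3 -1 -44 248 |y| 18.4 33.0 x -9.2 10.9
w3 -1 -40 184 |y| 18.4 32.8 x -8.5 11.0
w3 -1 -36 168 |y| 18.3 32.1 x -8.6 10.9
w3 -1 -32 150 |y| 18.4 31.7 x -8.0 10.9
w3 -1 -28 122 |y| 18.3 30.0 x -8.6 10.7
w3 -1 -24 19 |y| 18.5 25.4 x 4.4 9.0
w3 -1 -12 59 |y| 26.6 31.3 x 2.2 18.8
w3 -1 -8 12 |y| 27.0 31.6 x 14.1 17.3
w3 1 -60 219 |y| 19.1 34.2 x 5.7 11.1
w3 1 -56 242 |y| 19.3 34.1 x -4.7 11.0
w3 1 -52 255 |y| 19.1 33.8 x -6.6 10.9
w3 1 -48 279 |y| 18.3 33.1 x -8.8 10.8
w3 1 -44 246 |y| 17.9 32.9 x -9.4 10.8
w3 1 -40 179 |y| 18.0 32.2 x -7.3 10.9
w3 1 -36 161 |y| 18.3 31.9 x -9.1 10.9
w3 1 -32 152 |y| 18.3 31.4 x -8.7 10.8
w3 1 -28 115 |y| 18.4 31.1 x -8.3 10.7
w3 1 -24 32 |y| 18.4 24.4 x -9.5 9.0
w3 1 -12 120 |y| 16.1 20.9 x -18.5 18.3
w3 1 -8 14 |y| 16.8 21.5 x -16.5 17.3
```

Depth shows the fingertips end about 22 mm behind the reported TCP, at both openings. The approach has to be that much lower. I'll reopen, then lower in steps while watching the force.

```bash
python3 -m pendant '[[0,0,0,0,0,0],[0,0,0,0,0,0],[0,0,0,0,0,0],[0,0,0,0,0,0],[0,0,0,0,0,0]]' 1 >/dev/null
python3 -m pendant '[[0,0,0,0,0,0],[0,0,0,0,0,0],[0,0.05,0.2,0,0,0],[0,0,0.2,0,0,0]]'
python3 -m pendant '[[0,0,0.2,0,0,0],[0,0,0.2,0,0,0],[0,0,0,0,0,0]]'
python3 snap.py w4; python3 tips.py w4 | awk '$3>-40'
```

```text
clock: 7.3
tool_pos: [0.6048, -0.0451, 0.0025]
eef_rot: [0.974, 0.226, 0.0, 0.0]
contact_force: [-0.8, -0.2, -0.2]
opening: 0.998
finger_force: 0.0
clock: 7.55
tool_pos: [0.6034, -0.0446, -0.0087]
eef_rot: [0.974, 0.226, -0.001, -0.0]
contact_force: [-0.5, -0.2, 0.2]
opening: 0.999
finger_force: 0.0
7.55 [ 0.60338123 -0.04460677 -0.00874823] [[0.8979, 0.4402, -0.0022], [0.4402, -0.8979, 0.0004], [-0.0018, -0.0013, -1.0]] [-0.11  1.    0.2   1.76 -0.43  0.42 -0.73]
w4 -1 -36 225 |y| 43.9 57.7 x -9.1 10.9
w4 -1 -32 421 |y| 20.6 57.5 x -16.4 19.9
w4 -1 -28 210 |y| 20.6 56.9 x -9.4 10.5
w4 -1 -24 58 |y| 20.7 53.1 x -9.2 9.9
w4 -1 -20 25 |y| 20.7 21.1 x -6.6 5.6
w4 -1 -16 6 |y| 20.9 21.1 x -7.8 -2.6
w4 1 -36 236 |y| 43.3 57.9 x -9.6 10.6
w4 1 -32 406 |y| 15.0 56.8 x -17.5 19.0
w4 1 -28 178 |y| 43.2 55.6 x -8.9 10.7
w4 1 -24 32 |y| 9.3 53.4 x -8.8 10.0
w4 1 -20 13 |y| 9.0 9.1 x -6.6 0.3
w4 1 -16 9 |y| 9.2 9.3 x -0.7 3.1
```

```bash
python3 -m pendant '[[0,-0.22,0,0,0,0],[0,0,0.11,0,0,0],[0,0,0,0,0,0],[0,0,0,0,0,0],[0,0,0,0,0,0]]' 
python3 -m pendant '[[0,0,0,0,0,0],[0,0,0,0,0,0],[0,0,0,0,0,0],[0,0,0,0,0,0],[0,0,0,0,0,0]]' -1 40 >/dev/null
python3 -m pendant '[[0,0,0,0,0,0],[0,0,0,0,0,0],[0,0,0,0,0,0]]'
```

```text
clock: 8.02
tool_pos: [0.6021, -0.0399, -0.01]
eef_rot: [0.974, 0.226, 0.0, 0.0]
contact_force: [0.4, 0.4, 0.8]
opening: 1.001
finger_force: 0.0
clock: 8.68
tool_pos: [0.6018, -0.0397, -0.0101]
eef_rot: [0.974, 0.226, -0.0, -0.0]
contact_force: [-0.3, 0.3, 0.3]
opening: 0.676
finger_force: 40.0
```

```bash
python3 -m pendant '[[0,0,-0.3,0,0,0],[0,0,-0.6,0,0,0],[0,0,-0.8,0,0,0],[0,0,-0.8,0,0,0],[0,0,-0.7,0,0,-0.0388]]' 
python3 -m pendant '[[0,0,0,0,0,-0.0388],[0,0,0,0,0,-0.0388],[0,0,0,0,0,-0.0388],[0,0,0,0,0,-0.0388],[0,0,0,0,0,-0.0388]]' >/dev/null
python3 -m pendant '[[0,0,0,0,0,-0.0388],[0,0,0,0,0,-0.0388],[0,0,0,0,0,-0.0388],[0,0,0,0,0,0],[0.5,-0.12,0,0,0,0]]'
python3 -m pendant '[[0.96,-0.232,0,0,0,0],[0.96,-0.232,0,0,0,0],[0.96,-0.232,0,0,0,0],[0.96,-0.232,0,0,0,0],[0.96,-0.232,0,0,0,0]]' >/dev/null
python3 -m pendant '[[0.96,-0.232,0,0,0,0],[0.96,-0.232,0,0,0,0],[0.96,-0.232,0,0,0,0],[0.96,-0.232,0,0,0,0],[0.96,-0.232,0,0,0,0]]' >/dev/null
python3 -m pendant '[[0.96,-0.232,0,0,0,0],[0.96,-0.232,0,0,0,0],[0.96,-0.232,0,0,0,0],[0,0,0,0,0,0],[0,0,0,0,0,0]]'
python3 snap.py w5
```

```text
clock: 9.1
tool_pos: [0.6016, -0.0398, 0.0708]
eef_rot: [0.958, 0.285, -0.0, 0.0]
contact_force: [0.4, 0.1, -3.1]
opening: 0.671
finger_force: 40.0
clock: 9.93
tool_pos: [0.5993, -0.0313, 0.07]
eef_rot: [0.716, 0.698, -0.001, 0.001]
contact_force: [-0.3, -0.0, -3.3]
opening: 0.673
finger_force: 40.0
clock: 11.18
tool_pos: [0.5274, 0.2894, 0.0698]
eef_rot: [0.713, 0.702, 0.0, -0.001]
contact_force: [0.2, -0.3, -3.7]
opening: 0.679
finger_force: 40.0
11.1833 [0.52741853 0.28942282 0.06979965] [[0.0155, 0.9999, -0.0009], [0.9999, -0.0155, 0.0015], [0.0015, -0.0009, -1.0]] [-0.62  0.86  0.08  1.76 -0.12  0.53 -0.49]
```

View pics/w5.png

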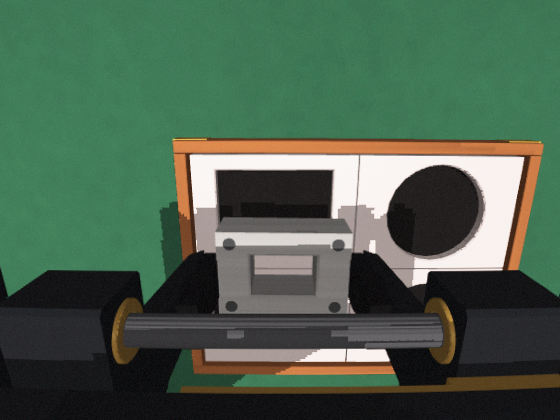

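The insert is held level. Its top holes are at (229,243), (338,243), (231,306) and (334,306). The insert pocket spans (217,170) to (333,~), up and slightly left. Measuring both in this view.

Run:
```python
from plant import optics
from h import *
z=np.load("pics/w5.npz"); st=dict(tool_pos=z["pos"],eef_rot=z["rot"]); c=optics.calibration("wrist")
P=cloud(c,z["d"],st); T=c["tool_from_camera"]
v,u=np.mgrid[:420,:560]
print("tcp",z["pos"])
hp=np.array([[229,243],[338,243],[231,306],[334,306]])
top=P[275,232]; print("top pt",top, P[258,338])
print("holes",(onplane(c,hp[:,0],hp[:,1],top[2],st)*1000).round(1)[:,:2].tolist(), (onplane(c,hp[:,0],hp[:,1],top[2],st)*1000).mean(0).round(1))
e=np.array([[217,190],[333,190],[275,170]]); print("pocket L,R,far edges",(onplane(c,e[:,0],e[:,1],.020,st)*1000).round(1)[:,:2].tolist())
```

```text
tcp [0.52741853 0.28942282 0.06979965]
top pt [0.50381626 0.29118692 0.10047167] [0.551681   0.29850281 0.09980126]
holes [[503.4, 306.7], [551.4, 306.0], [502.4, 275.2], [550.5, 274.4]] [526.9 290.6 100.5]
pocket L,R,far edges [[483.2, 313.0], [560.3, 311.7], [522.1, 325.7]]
```

```bash
python3 -m pendant '[[0.212,-0.215,0,0,0,0],[0,0,0.6,0,0,0],[0,0,0.6,0,0,0],[0,0,0.5,0,0,0],[0,0,0,0,0,0]]' 
python3 -m pendant '[[0,0,0.4,0,0,0],[0,0,0.25,0,0,0],[0,0,0.15,0,0,0],[0,0,0,0,0,0],[0,0,0,0,0,0]]'
python3 -m pendant '[[0,0,0.04,0,0,0],[0,0,0.04,0,0,0],[0,0,0,0,0,0],[0,0,0,0,0,0]]'
```

```text
clock: 11.65
tool_pos: [0.5223, 0.2896, 0.0251]
eef_rot: [0.714, 0.7, -0.002, -0.0]
contact_force: [-0.3, -0.5, -4.0]
opening: 0.674
finger_force: 40.0
clock: 12.07
tool_pos: [0.5241, 0.2914, 0.0074]
eef_rot: [0.713, 0.701, 0.0, -0.0]
contact_force: [-0.4, 0.6, -3.5]
opening: 0.673
finger_force: 40.0
clock: 12.4
tool_pos: [0.5241, 0.2915, 0.0056]
eef_rot: [0.713, 0.701, 0.0, -0.0]
contact_force: [0.0, -0.2, -3.3]
opening: 0.674
finger_force: 40.0
```

```bash
python3 -m pendant '[[0.12,-0.08,0,0,0,0],[0,0,0.05,0,0,0],[0,0,0.05,0,0,0],[0,0,0,0,0,0],[0,0,0,0,0,0]]' 
python3 -m pendant '[[0,0,0.04,0,0,0],[0,0,0.03,0,0,0],[0,0,0,0,0,0],[0,0,0,0,0,0]]'
```

```text
clock: 12.82
tool_pos: [0.522, 0.2943, 0.0028]
eef_rot: [0.713, 0.701, -0.0, 0.0]
contact_force: [-0.6, 0.2, -3.2]
opening: 0.671
finger_force: 40.0
clock: 13.15
tool_pos: [0.5223, 0.2944, 0.0019]
eef_rot: [0.713, 0.701, 0.0, 0.0]
contact_force: [-2.4, -0.6, 5.5]
opening: 0.675
finger_force: 40.0
```

```bash
python3 -m pendant '[[0,0,0,0,0,0],[0,0,0,0,0,0],[0,0,0,0,0,0]]' 0.6
python3 -m pendant '[[0,0,-0.3,0,0,0],[0,0,-0.6,0,0,0],[0,0,-1,0,0,0],[0,0,-1,0,0,0],[0,0,0,0,0,0]]'
python3 snap.py w6
python3 - <<'E'
from plant import optics
from h import *
z=np.load("pics/w6.npz"); st=dict(tool_pos=z["pos"],eef_rot=z["rot"]); c=optics.calibration("wrist")
P=cloud(c,z["d"],st).reshape(-1,3); m=(np.hypot(P[:,0]-.521,P[:,1]-.296)<.04)&(abs(P[:,2]-.034)<.006); Q=P[m]
print(len(Q),np.median(Q[:,2]),np.std(Q[:,2]),cv2.minAreaRect((Q[:,:2]*1000).astype(np.float32)))
E
```

```text
clock: 13.4
tool_pos: [0.5225, 0.2946, 0.0011]
eef_rot: [0.713, 0.701, 0.0, 0.0]
contact_force: [-0.1, -0.5, 0.8]
opening: 0.802
finger_force: 0.0
clock: 13.82
tool_pos: [0.5252, 0.2959, 0.0783]
eef_rot: [0.714, 0.701, 0.004, 0.001]
contact_force: [-0.2, 0.7, 0.2]
opening: 0.797
finger_force: 0.0
13.8167 [0.52518051 0.29591201 0.07832507] [[0.0183, 0.9998, 0.0072], [0.9998, -0.0183, 0.0042], [0.0043, 0.0071, -1.0]] [-0.64  0.84  0.08  1.76 -0.12  0.54 -0.5 ]
4342 0.03291254225184222 0.0009559393115945552 ((521.9013061523438, 295.6610107421875), (42.949283599853516, 60.25480651855469), 88.36168670654297)
```

View pics/w6.png

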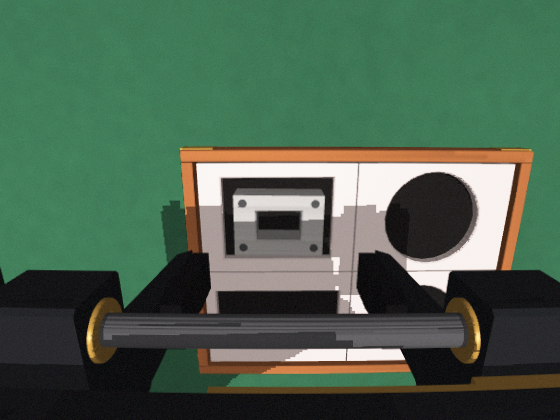

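The insert sits flat in its pocket at (278,220), with its top at 33 mm and centred. Next is the button.

```bash
python3 -m pendant '[[-0.977,-0.0275,-0.5,0,0,0],[-0.977,-0.0275,-0.5,0,0,0],[-0.977,-0.0275,-0.5,0,0,0],[-0.977,-0.0275,-0.5,0,0,0],[-0.977,-0.0275,0,0,0,0]]' 1 >/dev/null
python3 -m pendant '[[-0.977,-0.0275,0,0,0,0],[-0.977,-0.0275,0,0,0,0],[-0.977,-0.0275,0,0,0,0],[-0.977,-0.0275,0,0,0,0],[-0.977,-0.0275,0,0,0,0]]' >/dev/null
python3 -m pendant '[[-0.977,-0.0275,0,0,0,0],[-0.977,-0.0275,0,0,0,0],[-0.977,-0.0275,0,0,0,0],[-0.977,-0.0275,0,0,0,0],[-0.977,-0.0275,0,0,0,0]]' >/dev/null
python3 -m pendant '[[-0.977,-0.0275,0,0,0,0],[-0.977,-0.0275,0,0,0,0],[-0.977,-0.0275,0,0,0,0],[-0.977,-0.0275,0,0,0,0],[-0.977,-0.0275,0,0,0,0]]' >/dev/null
python3 -m pendant '[[-0.977,-0.0275,0,0,0,0],[-0.977,-0.0275,0,0,0,0],[-0.977,-0.0275,0,0,0,0],[-0.977,-0.0275,0,0,0,0],[0,0,0,0,0,0]]' >/dev/null
python3 -m pendant '[[0,0,0,0,0,0],[0,0,0,0,0,0]]'
python3 snap.py w7
cat > top.py <<'E'
import sys
from plant import optics
from h import *
n,x,y,h,rad=sys.argv[1],*map(float,sys.argv[2:6])
z=np.load(f"pics/{n}.npz"); st=dict(tool_pos=z["pos"],eef_rot=z["rot"]); c=optics.calibration("wrist")
P=cloud(c,z["d"],st).reshape(-1,3); m=(np.hypot(P[:,0]-x,P[:,1]-y)<rad)&(abs(P[:,2]-h)<.006); Q=P[m]
A=R.from_quat(z["rot"]).as_matrix()
print(len(Q),np.median(Q[:,2]).round(4),"sd",np.std(Q[:,2]).round(4),[np.round(a,1) for a in cv2.minAreaRect((Q[:,:2]*1000).astype(np.float32))],"x",Q[:,0].min(),Q[:,0].max(),"y",Q[:,1].min(),Q[:,1].max())
E
python3 top.py w7 .497 -.290 .022 .035
```

```text
clock: 16.12
tool_pos: [0.4948, -0.2901, 0.1229]
eef_rot: [0.713, 0.701, 0.0, -0.001]
contact_force: [-0.1, 0.8, -0.6]
opening: 0.999
finger_force: 0.0
16.1167 [ 0.49481149 -0.29010742  0.12293962] [[0.0173, 0.9999, -0.0011], [0.9998, -0.0173, 0.0018], [0.0018, -0.0011, -1.0]] [ 0.5   0.75 -0.08  1.81  0.09  0.59  0.35]
2171 0.0209 sd 0.001 [array([ 496.4, -289.2]), array([48.9, 48.3]), np.float64(35.2)] x 0.47140247375306626 0.5207833512497619 y -0.31331951228357635 -0.26533359072375917
```

View pics/w7.png

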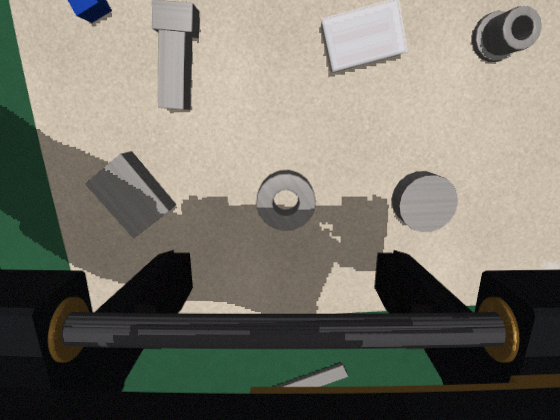

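The bored button is at (286,201), and the solid blanks at (130,193) and (425,201) are clear of the fingers. Grasping now.

```bash
python3 -m pendant '[[0,0.056,0.8,0,0,0],[0,0,1,0,0,0],[0,0,1,0,0,0],[0,0,1,0,0,0],[0,0,0.7,0,0,0]]' >/dev/null
python3 -m pendant '[[0,0,0.5,0,0,0],[0,0,0.35,0,0,0],[0,0,0,0,0,0],[0,0,0,0,0,0]]'
python3 -m pendant '[[0,0,0,0,0,0],[0,0,0,0,0,0],[0,0,0,0,0,0],[0,0,0,0,0,0],[0,0,0,0,0,0]]' -1 40 >/dev/null
python3 -m pendant '[[0,0,0,0,0,0],[0,0,0,0,0,0],[0,0,0,0,0,0],[0,0,0,0,0,0]]'
```

```text
clock: 16.92
tool_pos: [0.4969, -0.2909, -0.0099]
eef_rot: [0.713, 0.701, 0.0, -0.0]
contact_force: [-0.1, 0.7, 0.7]
opening: 1.002
finger_force: 0.0
clock: 17.67
tool_pos: [0.4967, -0.2915, -0.0099]
eef_rot: [0.713, 0.701, 0.0, 0.0]
contact_force: [-0.4, 0.5, 3.6]
opening: 0.554
finger_force: 40.0
```

```bash
python3 -m pendant '[[0,0,-0.3,0,0,0],[0,0,-0.8,0,0,0],[0,0,-0.9,0,0,0],[0,0,-0.9,0,0,0],[0,0,-0.7,0,0,0]]'
python3 -m pendant '[[0.5,0.1,0,0,0,0],[0.978,0.207,0,0,0,0],[0.978,0.207,0,0,0,0],[0.978,0.207,0,0,0,0],[0.978,0.207,0,0,0,0]]' >/dev/null
python3 -m pendant '[[0.978,0.207,0,0,0,0],[0.978,0.207,0,0,0,0],[0.978,0.207,0,0,0,0],[0.978,0.207,0,0,0,0],[0.978,0.207,0,0,0,0]]' >/dev/null
python3 -m pendant '[[0.978,0.207,0,0,0,0],[0.978,0.207,0,0,0,0],[0.978,0.207,0,0,0,0],[0.978,0.207,0,0,0,0],[0.978,0.207,0,0,0,0]]' >/dev/null
python3 -m pendant '[[0.978,0.207,0,0,0,0],[0.978,0.207,0,0,0,0],[0.978,0.207,0,0,0,0],[0.978,0.207,0,0,0,0],[0.978,0.207,0,0,0,0]]' >/dev/null
python3 -m pendant '[[0.978,0.207,0,0,0,0],[0.978,0.207,0,0,0,0],[0.978,0.207,0,0,0,0],[0.978,0.207,0,0,0,0],[0.4,0.1,0,0,0,0]]' >/dev/null
python3 -m pendant '[[0,0,0,0,0,0],[0,0,0,0,0,0],[0,0,0,0,0,0],[0,0,0,0,0,0]]'
python3 snap.py w8; python3 top.py w8 .63 .293 .1 .04; python3 top.py w8 .63 .293 .11 .04
```

```text
clock: 18.08
tool_pos: [0.4963, -0.2913, 0.0814]
eef_rot: [0.713, 0.701, 0.0, -0.0]
contact_force: [1.2, -0.4, -2.0]
opening: 0.548
finger_force: 40.0
clock: 20.5
tool_pos: [0.6309, 0.2881, 0.0797]
eef_rot: [0.714, 0.7, -0.001, 0.001]
contact_force: [-0.7, -0.8, -2.0]
opening: 0.552
finger_force: 40.0
20.5 [0.63094957 0.2881169  0.07966935] [[0.0207, 0.9998, -0.0008], [0.9998, -0.0207, -0.0024], [-0.0024, -0.0008, -1.0]] [-0.54  0.94  0.1   1.44 -0.11  0.76 -0.43]
1387 0.1012 sd 0.0035 [array([630.6, 296.7]), array([70.9, 36.7]), np.float64(2.2)] x 0.5950771946366455 0.6660739417808313 y 0.27844099276132384 0.31513756725400194
7941 0.1103 sd 0.0017 [array([628.2, 295.1]), array([54.1, 62. ]), np.float64(52.3)] x 0.5922772922457296 0.6691667568318079 y 0.2690932058113184 0.3149609175924938
```

View pics/w8.png

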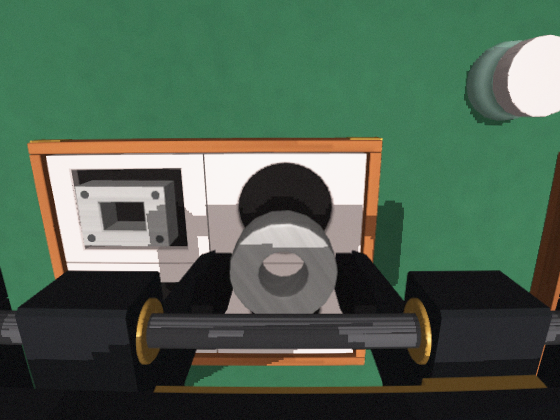

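The button is held with its bore at (283,272). Its round pocket spans columns 238–332 with the top edge at row 163.

Run:
```python
from plant import optics
from h import *
z=np.load("pics/w8.npz"); st=dict(tool_pos=z["pos"],eef_rot=z["rot"]); c=optics.calibration("wrist")
f=lambda u,v,h:(onplane(c,np.array([u]),np.array([v]),h,st)*1000)[0,:2].round(1)
P=cloud(c,z["d"],st); print("top z",P[290,245,2],P[245,265,2])
print("part L R",f(231,265,.1117),f(336,265,.1117),"bore top/bottom",f(283,250,.1117),f(283,295,.1117))
print("pocket L R top",f(238,205,.02),f(332,205,.02),f(285,163,.02))
```

```text
top z 0.11073288534846615 0.11050619104088003
part L R [607.5 295.7] [654.1 294.8] bore top/bottom [630.7 302.5] [630.3 280.2]
pocket L R top [598.8 298.4] [664.9 297. ] [632.5 327.2]
```

```bash
python3 -m pendant '[[0.11,0.02,0,0,0,0],[0,0,0.7,0,0,0],[0,0,0.8,0,0,0],[0,0,0.6,0,0,0],[0,0,0.4,0,0,0]]' >/dev/null
python3 -m pendant '[[0,0,0.3,0,0,0],[0,0,0,0,0,0],[0,0,0,0,0,0],[0,0,0,0,0,0]]'
python3 -m pendant '[[0,0,0.06,0,0,0],[0,0,0.06,0,0,0],[0,0,0.04,0,0,0],[0,0,0,0,0,0],[0,0,0,0,0,0]]'
```

```text
clock: 21.3
tool_pos: [0.6324, 0.2942, 0.0108]
eef_rot: [0.713, 0.701, 0.001, 0.0]
contact_force: [0.5, 1.0, -2.2]
opening: 0.552
finger_force: 40.0
clock: 21.72
tool_pos: [0.6315, 0.2939, 0.006]
eef_rot: [0.713, 0.701, 0.0, -0.0]
contact_force: [0.5, 0.3, -2.2]
opening: 0.554
finger_force: 40.0
```

```bash
python3 -m pendant '[[0,0,0.06,0,0,0],[0,0,0.05,0,0,0],[0,0,0,0,0,0],[0,0,0,0,0,0],[0,0,0,0,0,0]]'
python3 -m pendant '[[0,0,0.03,0,0,0],[0,0,0.03,0,0,0],[0,0,0,0,0,0],[0,0,0,0,0,0]]'
```

```text
clock: 22.13
tool_pos: [0.6316, 0.2939, 0.0032]
eef_rot: [0.713, 0.701, 0.0, -0.0]
contact_force: [-0.4, -1.4, -1.5]
opening: 0.554
finger_force: 40.0
clock: 22.47
tool_pos: [0.6317, 0.294, 0.0022]
eef_rot: [0.713, 0.701, 0.0, 0.0]
contact_force: [-2.4, 0.2, 2.6]
opening: 0.553
finger_force: 40.0
```

```bash
python3 -m pendant '[[0,0,0,0,0,0],[0,0,0,0,0,0],[0,0,0,0,0,0],[0,0,-0.4,0,0,0],[0,0,-1,0,0,0]]' 0.36
python3 -m pendant '[[0,0,-1,0,0,0],[0,0,-1,0,0,0],[0,0,-0.8,0,0,0],[0,0,0,0,0,0],[0,0,0,0,0,0]]'
python3 snap.py w9; python3 top.py w9 .6315 .294 .034 .033;
python3 -m pendant '[[-1,0.094,-0.2,0,0,0],[-1,0.094,-0.2,0,0,0],[-1,0.094,-0.2,0,0,0],[-1,0.094,-0.2,0,0,0],[-1,0.094,0,0,0,0]]' 1 >/dev/null
python3 -m pendant '[[-1,0.094,0,0,0,0],[-1,0.094,0,0,0,0],[-1,0.094,0,0,0,0],[-1,0.094,0,0,0,0],[-1,0.094,0,0,0,0]]' >/dev/null
python3 -m pendant '[[-1,0.094,0,0,0,0],[-1,0.094,0,0,0,0],[-1,0.094,0,0,0,0],[-1,0.094,0,0,0,0],[-1,0.094,0,0,0,0]]' >/dev/null
python3 -m pendant '[[-1,0.094,0,0,0,0],[-1,0.094,0,0,0,0],[-1,0.094,0,0,0,0],[0,0,0,0,0,0],[0,0,0,0,0,0]]' >/dev/null
python3 -m pendant '[[0,0,0,0,0,0]]'
python3 snap.py w10; python3 top.py w10 .6665 -.1605 .036 .02
```

```text
clock: 22.88
tool_pos: [0.6288, 0.2928, 0.034]
eef_rot: [0.713, 0.701, -0.003, -0.001]
contact_force: [0.1, 0.2, 0.9]
opening: 0.681
finger_force: 0.0
clock: 23.3
tool_pos: [0.6325, 0.2943, 0.1084]
eef_rot: [0.713, 0.701, 0.002, 0.0]
contact_force: [-0.2, 0.7, -0.4]
opening: 0.68
finger_force: 0.0
23.3 [0.63254744 0.29433288 0.10843751] [[0.0179, 0.9998, 0.0029], [0.9998, -0.0179, 0.0015], [0.0016, 0.0029, -1.0]] [-0.55  0.91  0.1   1.42 -0.11  0.81 -0.43]
2636 0.0329 sd 0.0009 [array([631.3, 296.1]), array([49. , 48.8]), np.float64(5.9)] x 0.6069436062146525 0.6556612779295654 y 0.2712769680409433 0.3204883087683965
clock: 25.1
tool_pos: [0.665, -0.1553, 0.1253]
eef_rot: [0.713, 0.701, -0.0, -0.001]
contact_force: [-0.3, 0.3, 0.4]
opening: 0.998
finger_force: 0.0
25.1 [ 0.6650419  -0.15530206  0.12530453] [[0.0173, 0.9998, -0.0022], [0.9998, -0.0173, 0.002], [0.0019, -0.0023, -1.0]] [ 0.15  0.87  0.02  1.45 -0.02  0.82  0.16]
764 0.0348 sd 0.0011 [array([ 666.5, -159. ]), array([29., 29.]), np.float64(87.3)] x 0.6519188159528426 0.6809736295164177 y -0.17365790691878075 -0.14454802354518625
```

View pics/w10.png

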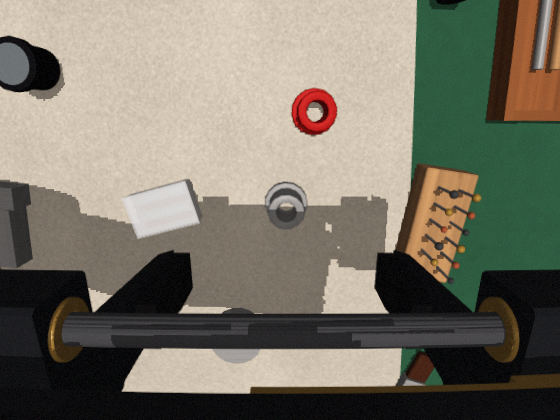

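The steel bush is at (286,205) and the red one is separate at (314,111). Grasping the bush body above its flange.

```bash
python3 -m pendant '[[-0.16,0.06,0.5,0,0,0],[0,0,0.9,0,0,0],[0,0,1,0,0,0],[0,0,1,0,0,0],[0,0,0.8,0,0,0]]' 0.4 >/dev/null
python3 -m pendant '[[0,0,0.6,0,0,0],[0,0,0.35,0,0,0],[0,0,0.15,0,0,0],[0,0,0,0,0,0],[0,0,0,0,0,0]]'
python3 -m pendant '[[0,0,0,0,0,0],[0,0,0,0,0,0],[0,0,0,0,0,0],[0,0,0,0,0,0],[0,0,0,0,0,0]]' -1 30 >/dev/null
python3 -m pendant '[[0,0,0,0,0,0],[0,0,0,0,0,0],[0,0,0,0,0,0]]'
```

```text
clock: 25.98
tool_pos: [0.668, -0.1609, -0.0051]
eef_rot: [0.713, 0.701, 0.0, 0.001]
contact_force: [0.4, 0.8, -0.1]
opening: 0.696
finger_force: 0.0
clock: 26.65
tool_pos: [0.6674, -0.1608, -0.0054]
eef_rot: [0.713, 0.701, 0.0, 0.0]
contact_force: [-1.0, 0.2, 3.7]
opening: 0.332
finger_force: 31.2
```

```bash
python3 -m pendant '[[0,0,-0.3,0,0,0],[0,0,-0.8,0,0,0],[0,0,-0.9,0,0,0],[0,0,-0.9,0,0,0],[0,0,-0.6,0,0,0]]'
python3 -m pendant '[[0.6,-0.07,0,0,0,0],[0.99,-0.118,0,0,0,0],[0.99,-0.118,0,0,0,0],[0.99,-0.118,0,0,0,0],[0.99,-0.118,0,0,0,0]]' >/dev/null
python3 -m pendant '[[0.99,-0.118,0,0,0,0],[0.99,-0.118,0,0,0,0],[0.99,-0.118,0,0,0,0],[0.99,-0.118,0,0,0,0],[0.99,-0.118,0,0,0,0]]' >/dev/null
python3 -m pendant '[[0.99,-0.118,0,0,0,0],[0.99,-0.118,0,0,0,0],[0.99,-0.118,0,0,0,0],[0.99,-0.118,0,0,0,0],[0.5,-0.06,0,0,0,0]]' >/dev/null
python3 -m pendant '[[0,0,0,0,0,0],[0,0,0,0,0,0],[0,0,0,0,0,0],[0,0,0,0,0,0]]'
python3 snap.py w11
```

```text
clock: 27.07
tool_pos: [0.6679, -0.161, 0.0837]
eef_rot: [0.713, 0.701, 0.001, 0.001]
contact_force: [0.8, -0.5, -1.9]
opening: 0.332
finger_force: 31.2
clock: 28.65
tool_pos: [0.6323, 0.186, 0.0815]
eef_rot: [0.715, 0.7, -0.001, 0.001]
contact_force: [-0.1, -0.9, -1.2]
opening: 0.335
finger_force: 31.2
28.65 [0.63226702 0.18596107 0.08154895] [[0.0212, 0.9998, -0.0], [0.9998, -0.0212, -0.0022], [-0.0022, 0.0, -1.0]] [-0.4   0.9   0.09  1.57 -0.11  0.68 -0.28]
```

View pics/w11.png

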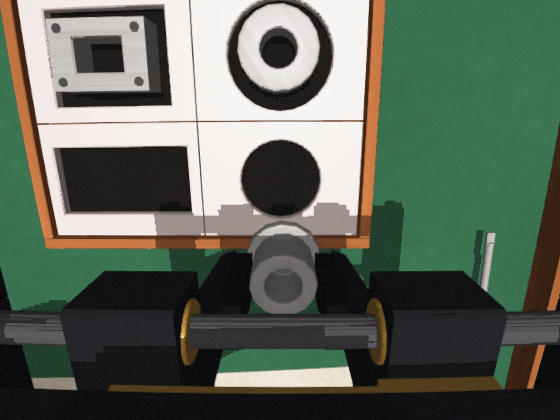

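The bush is held upright with its bore at (283,287). Its pocket is fully visible at columns 240–321, rows 140–216, about 28 mm further along +y.

```bash
python3 - <<'E'
from plant import optics
from h import *
z=np.load("pics/w11.npz"); st=dict(tool_pos=z["pos"],eef_rot=z["rot"]); c=optics.calibration("wrist")
f=lambda u,v,h:(onplane(c,np.array([u]),np.array([v]),h,st)*1000)[0,:2].round(1)
print("pocket",f(240,178,.02),f(321,178,.02),f(280,140,.02),f(280,216,.02))
print("bush",f(250,282,.123),f(316,282,.123),f(283,268,.123),f(283,305,.123))
e=[f(55,147,.02),f(186,147,.02),f(125,147,.02),f(128,213,.02)]; print("punch pocket",e)
E
python3 top.py w11 .6315 .295 .034 .033
```

```text
pocket [602.5 215.1] [658.5 213.9] [630.8 240.4] [629.5 187. ]
bush [618.  190.1] [645.7 189.5] [632.  196.2] [631.6 178.7]
punch pocket [array([475.4, 240.2]), array([567. , 237.3]), array([525. , 238.5]), array([520.1, 191.6])]
4668 0.033 sd 0.0009 [array([631. , 295.5]), array([48.8, 49.7]), np.float64(53.8)] x 0.6063759104403506 0.6557651186680287 y 0.270927879816058 0.320477827281872
```

```bash
python3 -m pendant '[[0.5,-0.04,0,0,0,0],[0.5,-0.036,0,0,0,0],[0,0,0.6,0,0,0],[0,0,0.8,0,0,0],[0,0,0.6,0,0,0]]' >/dev/null
python3 -m pendant '[[0,0,0.2,0,0,0],[0,0,0,0,0,0],[0,0,0,0,0,0],[0,0,0,0,0,0]]'
```

```text
clock: 29.45
tool_pos: [0.6313, 0.2144, 0.0276]
eef_rot: [0.713, 0.701, 0.001, 0.0]
contact_force: [0.1, -0.2, -1.0]
opening: 0.336
finger_force: 31.2
```

```bash
python3 -m pendant '[[-0.06,-0.02,0.3,0,0,0],[0,0,0.25,0,0,0],[0,0,0.12,0,0,0],[0,0,0,0,0,0],[0,0,0,0,0,0]]'
python3 -m pendant '[[0,0,0.05,0,0,0],[0,0,0.05,0,0,0],[0,0,0,0,0,0],[0,0,0,0,0,0]]'
```

```text
clock: 29.87
tool_pos: [0.6296, 0.2126, 0.0096]
eef_rot: [0.713, 0.701, -0.0, -0.0]
contact_force: [-0.8, -0.3, -1.6]
opening: 0.331
finger_force: 31.2
clock: 30.2
tool_pos: [0.6299, 0.2127, 0.0074]
eef_rot: [0.713, 0.701, 0.0, -0.0]
contact_force: [0.4, 0.1, -1.2]
opening: 0.33
finger_force: 31.2
```

```bash
python3 -m pendant '[[0,0,0.03,0,0,0],[0,0,0.03,0,0,0],[0,0,0,0,0,0],[0,0,0,0,0,0]]'
```

```text
clock: 30.53
tool_pos: [0.6301, 0.2127, 0.0065]
eef_rot: [0.713, 0.701, 0.0, 0.0]
contact_force: [-1.1, -1.2, 4.1]
opening: 0.339
finger_force: 31.2
```

```bash
python3 -m pendant '[[0,0,0,0,0,0],[0,0,0,0,0,0],[0,0,0,0,0,0],[0,0,-0.4,0,0,0],[0,0,-1,0,0,0]]' 0
python3 -m pendant '[[0,0,-1,0,0,0],[0,0,-1,0,0,0],[0,0,-0.8,0,0,0],[0,0,0,0,0,0],[0,0,0,0,0,0]]'
python3 snap.py w12; python3 top.py w12 .630 .214 .048 .02;
python3 -m pendant '[[-0.97,-0.525,0,0,0,0],[-0.97,-0.525,0,0,0,0],[-0.97,-0.525,0,0,0,0],[-0.97,-0.525,0,0,0,0],[-0.97,-0.525,0,0,0,0]]' >/dev/null
python3 -m pendant '[[-0.97,-0.525,0,0,0,0],[-0.97,-0.525,0,0,0,0],[-0.97,-0.525,0,0,0,0],[-0.97,-0.525,0,0,0,0],[-0.97,-0.525,0,0,0,0]]' >/dev/null
python3 -m pendant '[[-0.97,-0.525,0,0,0,0],[-0.97,-0.525,0,0,0,0],[-0.97,-0.525,0,0,0,0],[-0.97,-0.525,0,0,0,0],[-0.97,-0.525,0,0,0,0]]' >/dev/null
python3 -m pendant '[[-0.97,-0.525,0,0,0,0],[0,0,0,0,0,0.034],[0,0,0,0,0,0],[0,0,0,0,0,0],[0,0,0,0,0,0]]'
python3 snap.py w13; python3 top.py w13 .4135 -.1735 .022 .05
```

```text
clock: 30.95
tool_pos: [0.6271, 0.2119, 0.0384]
eef_rot: [0.713, 0.701, -0.003, -0.001]
contact_force: [0.0, 0.8, -0.6]
opening: 0.499
finger_force: 0.0
clock: 31.37
tool_pos: [0.6309, 0.2129, 0.1126]
eef_rot: [0.713, 0.701, 0.001, 0.001]
contact_force: [0.7, 0.6, -0.0]
opening: 0.502
finger_force: 0.0
31.3667 [0.6308571  0.21294652 0.11263714] [[0.0179, 0.9998, 0.0029], [0.9998, -0.0179, 0.0011], [0.0012, 0.0029, -1.0]] [-0.45  0.87  0.1   1.53 -0.11  0.75 -0.32]
936 0.0467 sd 0.0011 [array([629.7, 214.5]), array([28.5, 29.4]), np.float64(87.0)] x 0.6149764238810461 0.6444284919257457 y 0.20010961707666247 0.22872030130908752
clock: 33.08
tool_pos: [0.4133, -0.1704, 0.1104]
eef_rot: [0.748, 0.663, 0.0, -0.001]
contact_force: [0.8, 0.4, 0.1]
opening: 0.504
finger_force: 0.0
33.0833 [ 0.4133073  -0.17035053  0.11043765] [[0.1201, 0.9928, -0.0005], [0.9928, -0.1201, 0.001], [0.0009, -0.0006, -1.0]] [ 0.29  0.66 -0.    2.19  0.    0.29  0.16]
2583 0.021 sd 0.0007 [array([ 412.3, -174.3]), array([75.4, 29.8]), np.float64(83.8)] x 0.3985318650688219 0.43104848862584133 y -0.2124542203155197 -0.1354158526496721
```

View pics/w13.png

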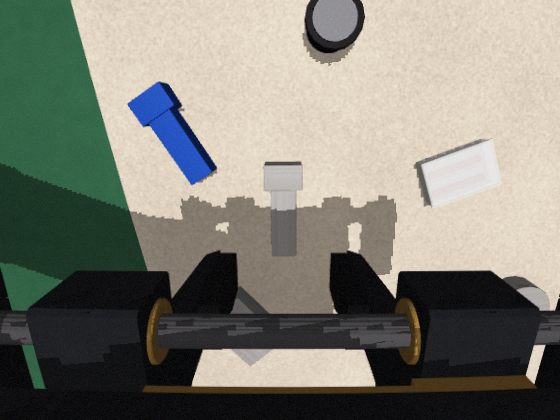

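The bush stands flat (top at 46.7 mm) and is centred. The grey punch is at (284,208), aligned between the fingers, with its head up at (283,177). The blue one at (172,133) is clear. Grasping the shank near the centre of mass.

```bash
python3 -m pendant '[[0,0,0.6,0,0,0],[0,0,1,0,0,0],[0,0,1,0,0,0],[0,0,1,0,0,0],[0,0,0.6,0,0,0]]' >/dev/null
python3 -m pendant '[[0,0,0.4,0,0,0],[0,0,0.2,0,0,0],[0,0,0,0,0,0],[0,0,0,0,0,0]]'
python3 -m pendant '[[0,0,0,0,0,0],[0,0,0,0,0,0],[0,0,0,0,0,0],[0,0,0,0,0,0],[0,0,0,0,0,0]]' -1 45 >/dev/null
python3 -m pendant '[[0,0,0,0,0,0],[0,0,0,0,0,0],[0,0,0,0,0,0]]'
python3 snap.py w14; python3 top.py w14 .413 -.1735 .022 .05
```

```text
clock: 33.88
tool_pos: [0.4193, -0.1731, -0.0037]
eef_rot: [0.749, 0.663, -0.003, -0.006]
contact_force: [-0.0, -0.8, -0.4]
opening: 0.5
finger_force: 0.0
clock: 34.55
tool_pos: [0.4177, -0.1738, -0.0032]
eef_rot: [0.75, 0.662, -0.003, -0.007]
contact_force: [-3.2, 2.3, 5.9]
opening: 0.197
finger_force: 45.0
34.55 [ 0.41769941 -0.17378568 -0.00322107] [[0.1244, 0.9921, -0.014], [0.9922, -0.1243, 0.0054], [0.0036, -0.0145, -0.9999]] [ 0.3   0.91 -0.01  2.2   0.24  0.04 -0.07]
6301 0.0211 sd 0.0013 [array([ 418.6, -167.1]), array([60. , 44.4]), np.float64(83.0)] x 0.39697091810361057 0.4410805052375214 y -0.19804956738191437 -0.13579109972846704
```

The wrist joint is at its lower limit this close to the base, so the tips only overlap the shank by 3 mm. I'll slide the punch 45 mm outward on the table with a light grip, then regrasp it properly.

```bash
python3 -m pendant '[[0,0.2,0,0,0,0],[0,0.4,0,0,0,0],[0,0.4,0,0,0,0]]' -1 15
python3 -m pendant '[[0,0.4,0,0,0,0],[0,0.4,0,0,0,0],[0,0,0,0,0,0],[0,0,0,0,0,0],[0,0,0,0,0,0]]'
python3 snap.py w15
```

```text
clock: 34.85
tool_pos: [0.4369, -0.1767, -0.0033]
eef_rot: [0.75, 0.661, -0.007, -0.01]
contact_force: [-11.8, 2.3, 15.9]
opening: 0.22
finger_force: 15.0
clock: 35.27
tool_pos: [0.4607, -0.1798, -0.0034]
eef_rot: [0.75, 0.661, -0.005, -0.007]
contact_force: [-6.1, 0.8, 13.2]
opening: 0.216
finger_force: 15.0
35.2667 [ 0.46070483 -0.17979554 -0.00338448] [[0.1252, 0.992, -0.0168], [0.9921, -0.1251, 0.0049], [0.0028, -0.0173, -0.9998]] [ 0.31  0.92 -0.05  2.07  0.23  0.17 -0.07]
```

```bash
python3 -m pendant '[[0,0,0,0,0,0],[0,0,0,0,0,0],[0,0,0,0,0,0],[0,0,0,0,0,0],[0,0,-0.4,0,0,0]]' 0
python3 -m pendant '[[0,0,-0.8,-0.0055,-0.0009,0],[0,0,-0.8,0,0,0],[0,0,-0.8,0,0,0],[0,0,0,0,0,0],[0,0,0,0,0,0]]'
python3 snap.py w16; python3 top.py w16 .458 -.178 .022 .05; cp pics/w16.png pics/w16b.png
```

```text
clock: 35.73
tool_pos: [0.4635, -0.1793, 0.005]
eef_rot: [0.75, 0.662, -0.003, -0.007]
contact_force: [-0.6, -0.1, -0.7]
opening: 0.495
finger_force: 0.0
clock: 36.15
tool_pos: [0.4648, -0.1801, 0.0672]
eef_rot: [0.75, 0.662, 0.003, 0.003]
contact_force: [0.7, -0.3, -0.3]
opening: 0.497
finger_force: 0.0
36.15 [ 0.46480738 -0.18009834  0.06718185] [[0.1245, 0.9922, 0.0079], [0.9922, -0.1245, -0.0006], [0.0003, 0.0079, -1.0]] [ 0.33  0.78 -0.09  2.07  0.22  0.29 -0.06]
3621 0.021 sd 0.0007 [array([ 460.8, -181.6]), array([75.8, 30. ]), np.float64(83.4)] x 0.4463090706731309 0.4798433413008061 y -0.22006485632634065 -0.1424409241647519
```

View pics/w16.png

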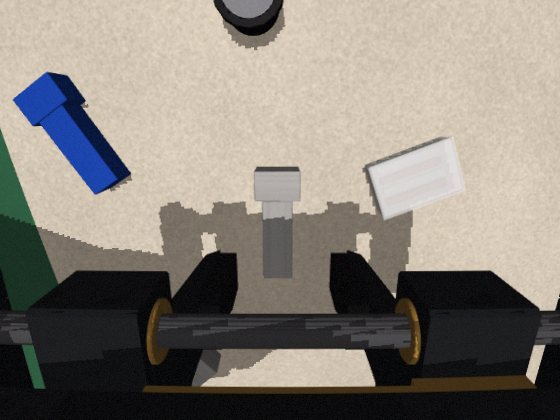

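The punch is intact at (278,222) with its head up, now at r ≈ 0.49 m. Correcting and descending. The remaining checks will be numeric.

```bash
python3 -m pendant '[[0.12,-0.15,0,0,0,0],[0,0,0.5,0,0,0],[0,0,0,0,0,0],[0,0,0,0,0,0],[0,0,0,0,0,0]]'
python3 snap.py w17; python3 top.py w17 .461 -.180 .022 .045
```

```text
clock: 36.62
tool_pos: [0.46, -0.1761, 0.053]
eef_rot: [0.75, 0.662, 0.001, 0.001]
contact_force: [-0.2, -0.1, 0.3]
opening: 0.5
finger_force: 0.0
36.6167 [ 0.4600047  -0.17608021  0.05303769] [[0.1242, 0.9923, 0.0036], [0.9923, -0.1242, 0.0004], [0.0009, 0.0035, -1.0]] [ 0.32  0.8  -0.08  2.09  0.22  0.25 -0.07]
4043 0.021 sd 0.0007 [array([ 461. , -181.1]), array([76.2, 29.9]), np.float64(83.7)] x 0.4462266573939173 0.4798595284393239 y -0.21972171851592687 -0.1422646250827755
```

```bash
python3 -m pendant '[[0,0.05,0.6,0,0,0],[0,0,0.8,0,0,0],[0,0,0.7,0,0,0],[0,0,0.4,0,0,0],[0,0,0,0,0,0]]' >/dev/null
python3 -m pendant '[[0,0,0,0,0,0],[0,0,0,0,0,0]]'
python3 -m pendant '[[0,0,0,0,0,0],[0,0,0,0,0,0],[0,0,0,0,0,0],[0,0,0,0,0,0],[0,0,0,0,0,0]]' -1 45 >/dev/null
python3 -m pendant '[[0,0,0,0,0,0],[0,0,0,0,0,0]]'
python3 -c "
from plant import r
from h import R
s=r.get_state();print(R.from_quat(s['eef_rot']).as_matrix().round(4).tolist(),s['q'].round(2))"
```

```text
clock: 37.25
tool_pos: [0.4623, -0.1767, -0.0084]
eef_rot: [0.75, 0.662, 0.002, 0.002]
contact_force: [0.2, -0.4, 0.4]
opening: 0.497
finger_force: 0.0
clock: 37.83
tool_pos: [0.4621, -0.1766, -0.0086]
eef_rot: [0.75, 0.662, 0.002, 0.002]
contact_force: [-0.3, 0.4, 5.3]
opening: 0.217
finger_force: 45.0
[[0.1245, 0.9922, 0.0052], [0.9922, -0.1245, -0.0001], [0.0005, 0.0052, -1.0]] [ 0.29  0.93 -0.03  2.1   0.23  0.11 -0.08]
```

```bash
python3 -m pendant '[[0,0,-0.2,0,0,0],[0,0,-0.4,0,0,0],[0,0,-0.4,0,0,0],[0,0,0,0,0,0],[0,0,0,0,0,0]]'
python3 snap.py w18
python3 - <<'E'
from plant import optics
from h import *
z=np.load("pics/w18.npz"); st=dict(tool_pos=z["pos"],eef_rot=z["rot"]); c=optics.calibration("wrist")
P=cloud(c,z["d"],st).reshape(-1,3); g=z["p"].reshape(-1,3).max(1)
m=(abs(P[:,0]-.461)<.017)&(P[:,1]>-.23)&(P[:,1]<-.13)&(P[:,2]>.035)&(P[:,2]<.056)&(g>60); Q=P[m]
A=np.c_[Q[:,:2],np.ones(len(Q))]; print(len(Q),np.linalg.lstsq(A,Q[:,2],rcond=None)[0],np.percentile(Q[:,1],[1,99]),np.median(Q[:,2]))
E
```

```text
clock: 38.25
tool_pos: [0.4625, -0.1767, 0.0168]
eef_rot: [0.75, 0.662, 0.002, 0.002]
contact_force: [-0.6, -0.6, -2.8]
opening: 0.215
finger_force: 45.0
38.25 [ 0.46246377 -0.17667051  0.01678062] [[0.1245, 0.9922, 0.0066], [0.9922, -0.1245, -0.0002], [0.0006, 0.0066, -1.0]] [ 0.3   0.88 -0.05  2.1   0.23  0.17 -0.08]
6048 [ 0.00106289 -0.02513181  0.04136796] [-0.21806766 -0.14242637] 0.0463712653672798
```

The lift is good, with the punch level to within about 1.4°. Carrying it to the tray and turning it.

```bash
python3 -m pendant '[[0,0,-0.6,0,0,0],[0,0,-0.9,0,0,0],[0,0,-0.7,0,0,0],[0,0,-0.4,0,0,0],[0.4,0,0,0,0,0]]' >/dev/null
python3 -m pendant '[[0.96,0.01,0,0,0,0],[0.96,0.01,0,0,0,0],[0.96,0.01,0,0,0,0],[0.96,0.01,0,0,0,0],[0.96,0.01,0,0,0,0]]'  >/dev/null
python3 -m pendant '[[0.96,0.01,0,0,0,0],[0.96,0.01,0,0,0,0],[0.96,0.01,0,0,0,0],[0.96,0.01,0,0,0,0],[0.96,0.01,0,0,0,0]]'  >/dev/null
python3 -m pendant '[[0.96,0.01,0,0,0,0],[0.96,0.01,0,0,0,0],[0.96,0.01,0,0,0,0],[0.96,0.01,0,0,0,0],[0.96,0.01,0,0,0,0]]'  >/dev/null
python3 -m pendant '[[0.96,0.01,0,0,0,0],[0,0,0,0,0,-0.0382],[0,0,0,0,0,-0.0382],[0,0,0,0,0,-0.0382],[0,0,0,0,0,-0.0382]]'
python3 -m pendant '[[0,0,0,0,0,-0.0382],[0,0,0,0,0,-0.0382],[0,0,0,0,0,-0.0382],[0,0,0,0,0,-0.0382],[0,0,0,0,0,-0.0382]]' >/dev/null
python3 -m pendant '[[0,0,0,0,0,-0.0382],[0,0,0,0,0,-0.0382],[0,0,0,0,0,-0.0382],[0,0,0,0,0,-0.0382],[0,0,0,0,0,-0.0382]]' >/dev/null
python3 -m pendant '[[0,0,0,0,0,0],[0,0,0,0,0,0],[0,0,0,0,0,0]]'
python3 snap.py w19
python3 - <<'E'
from plant import optics
from h import *
z=np.load("pics/w19.npz"); st=dict(tool_pos=z["pos"],eef_rot=z["rot"]); c=optics.calibration("wrist"); x,y,h=z["pos"]; 
P=cloud(c,z["d"],st).reshape(-1,3); g=z["p"].reshape(-1,3).max(1)
m=(abs(P[:,0]-x)<.06)&(abs(P[:,1]-y)<.02)&(abs(P[:,2]-h-.029)<.01)&(g>60); Q=P[m]
A=np.c_[Q[:,:2],np.ones(len(Q))]; print(len(Q),np.linalg.lstsq(A,Q[:,2],rcond=None)[0],"x",np.percentile(Q[:,0],[.5,99.5]),"y",np.percentile(Q[:,1],[.5,99.5]),"z",np.median(Q[:,2]))
E
```

```text
clock: 40.38
tool_pos: [0.5129, 0.2148, 0.0797]
eef_rot: [0.568, 0.823, 0.0, 0.001]
contact_force: [-0.0, -0.1, -3.2]
opening: 0.225
finger_force: 45.0
clock: 41.47
tool_pos: [0.5138, 0.2142, 0.0805]
eef_rot: [0.009, 1.0, -0.0, 0.002]
contact_force: [-0.5, 0.5, -2.5]
opening: 0.22
finger_force: 45.0
41.4667 [0.51379072 0.21423935 0.08048828] [[-0.9998, 0.0178, 0.0034], [0.0178, 0.9998, -0.0001], [-0.0034, 0.0, -1.0]] [-0.24  0.82 -0.41  1.88  0.59  0.56  0.51]
6295 [ 0.02575491 -0.00574178  0.09795015] x [0.47975402 0.55550439] y [0.19993616 0.22937878] z 0.10996429255140897
```

```bash
python3 -m pendant '[[-0.11,0.03,0,0,0.006,0],[0,0,0.6,0,0,0],[0,0,0.8,0,0,0],[0,0,0.7,0,0,0],[0,0,0.3,0,0,0]]' >/dev/null
python3 -m pendant '[[0,0,0.2,0,0,0],[0,0,0,0,0,0],[0,0,0,0,0,0],[0,0,0,0,0,0]]'
python3 snap.py w20;python3 - <<'E'
from plant import optics
from h import *
z=np.load("pics/w20.npz"); st=dict(tool_pos=z["pos"],eef_rot=z["rot"]); c=optics.calibration("wrist"); x,y,h=z["pos"]; 
P=cloud(c,z["d"],st).reshape(-1,3); g=z["p"].reshape(-1,3).max(1)
m=(abs(P[:,0]-x)<.06)&(abs(P[:,1]-y)<.02)&(abs(P[:,2]-h-.029)<.008)&(g>60); Q=P[m]
A=np.c_[Q[:,:2],np.ones(len(Q))]; print(len(Q),np.linalg.lstsq(A,Q[:,2],rcond=None)[0],"x",np.percentile(Q[:,0],[.5,99.5]),"y",np.percentile(Q[:,1],[.5,99.5]),"z",np.median(Q[:,2]))
E
```

```text
clock: 42.27
tool_pos: [0.517, 0.2152, 0.0171]
eef_rot: [0.008, 1.0, 0.001, -0.006]
contact_force: [0.3, 0.4, -2.1]
opening: 0.218
finger_force: 45.0
42.2667 [0.51695412 0.21518277 0.01710193] [[-0.9998, 0.0157, -0.0126], [0.0156, 0.9999, 0.0013], [0.0126, 0.0011, -0.9999]] [-0.27  0.93 -0.35  1.87  0.65  0.46  0.47]
6188 [ 0.00422695 -0.00482076  0.04542929] x [0.48337826 0.55911761] y [0.20084878 0.2299363 ] z 0.046727301057099144
```

```bash
python3 -m pendant '[[0,0,0.2,0,0,0],[0,0,0.15,0,0,0],[0,0,0.07,0,0,0],[0,0,0,0,0,0],[0,0,0,0,0,0]]'
python3 -m pendant '[[0,0,0.04,0,0,0],[0,0,0.04,0,0,0],[0,0,0,0,0,0],[0,0,0,0,0,0]]'
```

```text
clock: 42.73
tool_pos: [0.5161, 0.2147, 0.0056]
eef_rot: [0.008, 1.0, 0.0, -0.007]
contact_force: [0.2, 0.2, -2.8]
opening: 0.221
finger_force: 45.0
clock: 43.07
tool_pos: [0.5163, 0.2149, 0.0039]
eef_rot: [0.008, 1.0, 0.0, -0.007]
contact_force: [-0.4, 0.9, -1.8]
opening: 0.217
finger_force: 45.0
```

```bash
python3 -m pendant '[[0,0,0.03,0,0,0],[0,0,0.02,0,0,0],[0,0,0,0,0,0],[0,0,0,0,0,0]]'
```

```text
clock: 43.4
tool_pos: [0.5162, 0.2148, 0.0034]
eef_rot: [0.008, 1.0, 0.0, -0.007]
contact_force: [-1.1, -0.7, 5.6]
opening: 0.222
finger_force: 45.0
```

```bash
python3 -m pendant '[[0,0,0,0,0,0],[0,0,0,0,0,0],[0,0,0,0,0,0],[0,0,-0.3,0,0,0],[0,0,-0.8,0,0,0]]' -0.1
python3 -m pendant '[[0,0,-1,0,0,0],[0,0,-1,0,0,0],[0,0,-1,0,0,0],[0,0,-1,0,0,0],[0,0,-1,0,0,0]]' >/dev/null
python3 -m pendant '[[0,0,-1,0,0,0],[0,0,0,0,0,0],[0,0,0,0,0,0],[0,0,0,0,0,0],[0,0,0,0,0,0]]'
python3 snap.py w21
for a in "insert .521 .296 .034 .038" "button .6315 .295 .034 .03" "bush .630 .214 .048 .02" "punch .520 .2155 .034 .0395"; do echo $a; set -- $a; python3 top.py w21 $2 $3 $4 $5; done
python3 - <<'E'
from plant import optics
from h import *
for n in("scene","side"):
    p,d=optics.snapshot(n); c=optics.calibration(n); P=cloud(c,d).reshape(-1,3)
    for k,x,y,h,rd in(("ins",.521,.296,.034,.038),("but",.6315,.295,.034,.03),("bush",.63,.214,.048,.02),("punch",.52,.2155,.034,.0395),("insblank",.367,-.283,.022,.045),("btnblank",.615,-.295,.022,.035)):
        Q=P[(np.hypot(P[:,0]-x,P[:,1]-y)<rd)&(abs(P[:,2]-h)<.006)]; print(n,k,len(Q),np.median(Q[:,2]).round(4),np.std(Q[:,2]).round(4),[np.round(a,1) for a in cv2.minAreaRect((Q[:,:2]*1000).astype(np.float32))])
E
```

```text
clock: 43.82
tool_pos: [0.5151, 0.2139, 0.0287]
eef_rot: [0.007, 1.0, -0.001, -0.009]
contact_force: [0.7, -0.3, -0.3]
opening: 0.452
finger_force: 0.0
clock: 44.65
tool_pos: [0.5179, 0.214, 0.1789]
eef_rot: [0.008, 1.0, -0.001, -0.008]
contact_force: [-0.2, -0.1, -0.3]
opening: 0.45
finger_force: 0.0
44.65 [0.51787811 0.21401699 0.17890077] [[-0.9998, 0.0152, -0.0161], [0.0152, 0.9999, -0.0009], [0.0161, -0.0011, -0.9999]] [-0.15  0.7  -0.54  1.78  0.46  0.81  0.64]
insert .521 .296 .034 .038
2086 0.033 sd 0.001 [array([521.7, 295.4]), array([42.5, 59.6]), np.float64(88.6)] x 0.49134585210717396 0.5519295410908951 y 0.27384541732817663 0.31717468425838036
button .6315 .295 .034 .03
41 0.0322 sd 0.0014 [array([616.7, 314. ]), array([20.9,  2.6]), np.float64(36.2)] x 0.6089876605396247 0.6255885809388249 y 0.3067486151917038 0.3194581409452934
bush .630 .214 .048 .02
442 0.0465 sd 0.0013 [array([626.6, 213.8]), array([28.5, 24.9]), np.float64(89.2)] x 0.6140670634249927 0.6390257670482905 y 0.1995287781864422 0.22808921912478802
punch .520 .2155 .034 .0395
1815 0.033 sd 0.0007 [array(
[... 550 characters left out ...]
 -282.6]), array([46.5, 64.1]), np.float64(35.3)]
scene btnblank 601 0.0206 0.0014 [array([ 617.6, -293.4]), array([51.5, 49.2]), np.float64(2.5)]
side ins 159 0.0325 0.0018 [array([522., 293.]), array([46.9, 58.2]), np.float64(87.5)]
side but 120 0.0328 0.0016 [array([630.1, 291.3]), array([49.7, 47.3]), np.float64(34.5)]
side bush 55 0.0462 0.0019 [array([628.7, 210.2]), array([29.7, 26.3]), np.float64(43.0)]
side punch 155 0.0325 0.0015 [array([520.2, 210.1]), array([33.4, 74.5]), np.float64(85.1)]
side insblank 698 0.0211 0.0013 [array([ 364.1, -284.5]), array([43. , 62.4]), np.float64(35.1)]
side btnblank 519 0.0212 0.0014 [array([ 616. , -294.3]), array([50.4, 47.6]), np.float64(78.5)]
```

All four parts sit flat and centred in their pockets, the blanks have not moved, and the gripper is clear.

```bash
python3 -c "
from plant import r
print(r.finish_job())"
```

```text
the job is handed in; nothing more can be done
None
```

The insert, button, bush and punch were each lowered into their own tray pockets and measured flat there before I handed the job in at about 45 s; neither blank was touched, and the punch was first slid 45 mm along the table so it could be gripped properly.

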